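Gauge a sensor sleeve's bore and show the tip to the reader

TASK

Lay the square sensor sleeve in the sloped channel of the inspection cradle, its necked open end uphill and its blind end down at the foot stop, and let go of it. Then take the depth gauge from its stand, slide its rod down the sleeve's bore until the collar stops on the neck, draw it right out again leaving the sleeve seated, and present the tip to the optical reader: finish still holding the gauge level and steady, with the tip about 35 mm above the middle of the reader's window, touching nothing. Leave the other things on the desk where they are.

Things in the scene. Friction and masses are not known exactly. Their poses are not given: they have to be found in the camera images.
- sleeve: The sensor sleeve, about 0.25 kg: aluminium square bar 32 x 32 x 90 mm with a round brass neck (25 mm across, 12 mm long) on its open end. Starts lying flat on the desk. Origin: centre of the square bar, on the bore axis (16 mm above the face it lies on); x along the bore toward the open necked end, z up as it starts. The bar spans x -45 to +45 mm.
- sleeve_mouth (a point): Centre of the sleeve's open mouth: the face of the neck, 57 mm from the sleeve's origin along its x. Axes as the sleeve's. The bore is 16 mm across, 87 mm deep from here, blind at the far end.
- channel: Sloped channel of the inspection cradle, fixed: aluminium tray 100 x 46 mm tilted 30 degrees. Origin: middle of its floor, 66 mm above the desk; x uphill along the channel, z square to the floor. Foot stop at the low end: face at x = -45 mm, 23 mm high. A seated sleeve's origin is at x 0, y 0, z 16 mm here, its x along this x. Friction may hold the sleeve where laid; the collar pushes it home.
- cradle: The cradle's steel base plate (fixed), 120 x 70 x 10 mm; origin on the desk below the channel's origin, x level, toward the channel's high end, z up. The channel above has two lugs on each long side (24 to 44 mm from its middle), inner faces 36 mm apart, flared tops 15 mm above its floor; the middle 48 mm of each side is open for fingers.
- gauge: The depth gauge, about 0.14 kg: grey square handle 20 x 20 x 100 mm, a steel collar disc 26 mm across and 6 mm thick at its front, then a steel rod 10 mm across, 74 mm long, with a tapered tip. Starts lying level in its stand. Origin: centre of the handle; x along the axis toward the tip, z up as it starts. Handle spans x -50 to +50 mm, collar +50 to +56, rod +56 to +130.
- gauge_collar (a point): Front face of the gauge's collar, on the axis, 56 mm from the gauge's origin; it meets the sleeve's mouth when the rod is fully in (the tip then is still 13 mm from the bottom of the bore).
- gauge_tip (a point): End of the gauge's rod, 130 mm from the gauge's origin along its x.
- gauge_stand: The gauge's wooden stand (fixed): base 150 x 50 x 8 mm with two slotted uprights 40 mm wide. Origin on the desk; the gauge's origin starts 55 mm above it, axes alike. Upright at x -49 to -35 mm (56 mm high) carries the handle's rear end, upright at x 75 to 85 mm (62 mm high) the rod; between them the handle is free on both sides. The gauge lifts straight up out of it.
- reader: The upward-looking optical reader (fixed): a grey upright cylinder about 60 mm across (foot 68 mm) and 90 mm high with a dark window with a ring of small white lights on top. Origin on the desk under its middle, z up.
- reader_window (a point): Middle of the reader's window, on its flat top 90 mm above the desk.
- multimeter: A hand multimeter lying face up, 152 x 78 x 48 mm, loose bystander; origin under its middle, x along its length.
- tape_brown: A roll of brown paper tape lying flat, 86 mm across, 37 mm high, loose bystander; origin under its middle.
- electrolytic: A dark can capacitor standing upright, 35 mm across, 56 mm high, loose bystander; origin under its middle.
- relay: A small clear relay standing upright, 21 x 28 x 38 mm, loose bystander; origin under its middle.
- label_roll_b: A roll of white labels lying flat, 76 mm across, 51 mm high, loose bystander; origin under its middle.

How it is judged (in metres and radians):
On the way, in this order (a step that is already met when the one before it is completed fails the run):
1. the sleeve lies in the channel, neck uphill, blind end at the foot stop, let go (x of sleeve in the frame of channel between -0.004 and 0.012 m and y of sleeve in the frame of channel between -0.005 and 0.005 m and z of sleeve in the frame of channel between 0.011 and 0.02 m and x of sleeve_mouth in the frame of channel between 0.052 and 0.07 m and y of sleeve_mouth in the frame of channel between -0.006 and 0.006 m and z of sleeve_mouth in the frame of channel between 0.011 and 0.021 m and contact force between the fingers and sleeve below 0.1 N and linear speed of sleeve below 0.02 m/s), for 0.2 s.
2. the gauge's rod is in the seated sleeve's bore with the collar on the neck (x of gauge_collar in the frame of sleeve between 0.053 and 0.0595 m and y of gauge_collar in the frame of sleeve between -0.006 and 0.006 m and z of gauge_collar in the frame of sleeve between -0.006 and 0.006 m and x of gauge_tip in the frame of sleeve between -0.03 and -0.01 m and y of gauge_tip in the frame of sleeve between -0.007 and 0.007 m and z of gauge_tip in the frame of sleeve between -0.007 and 0.007 m and x of sleeve in the frame of channel between -0.004 and 0.012 m and y of sleeve in the frame of channel between -0.005 and 0.005 m and z of sleeve in the frame of channel between 0.011 and 0.02 m and x of sleeve_mouth in the frame of channel between 0.052 and 0.07 m and y of sleeve_mouth in the frame of channel between -0.006 and 0.006 m and z of sleeve_mouth in the frame of channel between 0.011 and 0.021 m), for 0.1 s.
3. the rod is drawn right out and the sleeve is still seated (x of sleeve in the frame of channel between -0.004 and 0.012 m and y of sleeve in the frame of channel between -0.005 and 0.005 m and z of sleeve in the frame of channel between 0.011 and 0.02 m and x of sleeve_mouth in the frame of channel between 0.052 and 0.07 m and y of sleeve_mouth in the frame of channel between -0.006 and 0.006 m and z of sleeve_mouth in the frame of channel between 0.011 and 0.021 m and x of gauge_tip in the frame of sleeve above 0.062 m), for 0.1 s.
At the end, for the whole second after the job is handed in: Gauge held in the fingers, still, level within 7 degrees, tip within 18 mm sideways of the window's middle and 15 to 55 mm above it, touching no reader, cradle, sleeve or stand; sleeve released in the channel, centred within 5 mm, neck uphill, within 12 mm of the foot stop (all of step 1 and horizontal distance between gauge_tip and reader_window below 0.018 m and z of gauge_tip in the frame of reader between 0.105 and 0.145 m and angle between gauge's own x axis and vertical between 1.451 and 1.691 rad and linear speed of gauge below 0.02 m/s and angular speed of gauge below 0.15 rad/s and contact force between the fingers and gauge above 1 N and contact force between gauge and reader below 0.1 N and contact force between gauge and cradle below 0.1 N and contact force between gauge and sleeve below 0.1 N and contact force between gauge and gauge_stand below 0.1 N); the arm keeps its last pose, push and grip.
It fails at once if the multimeter is moved more than 30 mm (distance of multimeter from where it was at the start of the episode above 0.03 m).
It fails at once if the tape roll is moved more than 30 mm (distance of tape_brown from where it was at the start of the episode above 0.03 m).
It fails at once if the capacitor is moved more than 30 mm (distance of electrolytic from where it was at the start of the episode above 0.03 m).
It fails at once if the relay is moved more than 30 mm (distance of relay from where it was at the start of the episode above 0.03 m).
It fails at once if the label roll is moved more than 30 mm (distance of label_roll_b from where it was at the start of the episode above 0.03 m).
It also fails if it takes over 64 s, if anything falls off the work surface, if the arm or the gripper's body presses on something with over 40 N, if the wrist force passes 120 N, or if a joint passes its speed limit or range.

ROBOT

A 6-joint arm with a two-finger parallel gripper is mounted at the origin on a cart in front of the work surface, level with it; the furniture and walls round the work are solid. World frame = base frame: x ahead of the robot, y to its left, z up, the work surface at z = 0. Lengths are in mm, angles in degrees, forces in N, time in s.
With the tool pointing down it reaches from about 350 to 850 mm from the base axis. Payload 8.1 kg.
Tool frame: the origin (TCP) lies at the very end of the fingers, on their centre line; the grasp point (between the pads) lies 19 mm behind it; z points along the fingers, y is the direction in which the jaws open and shut (so a half turn about z gives the same grasp; the last joint's range is limited). The gripper opens to 85 mm and grips with 20 to 120 N. Pads are 22 mm wide; open, the fingers measure 114 mm over their backs; the gripper's body (76 mm by 85 mm) begins 54 mm behind the grasp point. The pads swing forward as they close: fully open they stand 13 mm farther back than shut.
Start: joints at [70.05, 7.471, 85.268, -0, 87.261, -4.893], TCP at [155.849, 579.41, 231.292] pointing down, gripper open.
Joint ranges: [-169.43, 169.43], [-51.17, 129.36], [1.28, 143.12], [-76.62, 256.62], [0, 156.53], [-152.29, 152.29]. Speed limits (degrees/s): [136.94, 136.94, 159.86, 180, 180, 180].

INTERFACE

Orientations are given as [roll, pitch, yaw] about the fixed x, y, z axes, in that order (R = Rz(yaw) Ry(pitch) Rx(roll)).
In Python, from bench import r, eyes gives the robot as it stands. The module is installed in compiled form; this text tells all that it offers.
- The arm moves only by the tool play_rows, never from a script. Its argument "deltas" is a list of rows, each a list of 3 entries, a list of its own where there are three numbers: the shift along the tool's x, y, z in m, then the turn, a rotation vector about the tool's x, y, z in rad, then the closure, from 0 (fully open) to 1 (shut). A call has 1 to 8 rows; each row shifts and turns the pose as measured when the row begins, along the tool's axes as they then stand; what a row does not reach is not made up. A row lasts 1/8 s, in which the tool goes at most 62.5 mm and 10.7 degrees, less where a joint would pass 70% of its speed; a pose out of reach is approached as far as the arm can. A call with a gripper value outside its range is refused whole. The fingers move at their own pace and stop on an object; "force" is the grip in N (left out, the last holds). Time passes only in rows, so rows that do not move let the fingers close. It gives the time, the measured TCP pose, the force and the opening at its end, in the units of the state.
- r.sense(): the state, without advancing time (a new reading comes with each control period).
- eyes.snapshot(name): name is "side" or "top" or "wrist"; returns the picture (420x560x3 uint8, red, green, blue); there is no depth.
- eyes.get_calibration(name): a dict with "mtx" (3x3 intrinsics, pixels), "R" (3x3) and "t" (3): a world point X has camera coordinates R X + t; the wrist camera has in their place "T_tool_cam" (4x4, takes a point from camera to tool coordinates, whose origin is the TCP and whose axes are the flange's). Camera axes: x right, y down, z forward; pixel columns grow to the right and rows downward; lengths in mm; the calibration is good to about 2 mm. A picture is of the moment at which its call begins: read the wrist's pose just before it. get_calibration takes no time and is no camera call.
- r.hand_in(): hands the job in, once; it reports no verdict.
The state is a dict: "time": time; "joint_pos": joint angles; "qd": joint speeds; "joint_efforts": joint torques, N m; "tool_pos": TCP position; "tcp_rot": TCP orientation; "ft_force": force on the tool from outside, world axes, zero at the start; "wrist_torque": the same for the moment, N m; "finger_gap": finger opening in mm.
Only numpy, scipy, OpenCV 4.12 (cv2) and the standard library are available. Lean on these libraries where they do the work, as an engineer would, in place of code of your own. Each camera call takes 0.05 s, during which the arm holds its last target. There are 200 camera calls.

## Working session

There is one attempt and no reset: what is moved stays moved. The work goes in short steps, Python scripts to look and compute and a tool call to move; the robot and the scene stay as the last step left them, time stands still between calls to the robot, and variables do not carry over. Pictures are saved under pics/ and viewed, about 8 in all and at most 12, crops included, and the job is handed in when it is done.

Besides the shell and the picture viewer there is one more tool, called as a command line: name --argument value ..., lists and objects as JSON in quotes. play_rows: Moves the arm, as the interface text tells. Its arguments: {"type":"object","properties":{"deltas":{"type":"array"},"force":{"type":"number"}},"required":["deltas"]}

```bash
mkdir -p pics; python3 - <<'E'
from bench import r, eyes
import cv2,numpy as np
np.set_printoptions(precision=4,suppress=True)
s=r.sense(); print(s['time'],s['tool_pos'],s['tcp_rot'],s['finger_gap'])
for n in ("top","side","wrist"):
    im=eyes.snapshot(n); cv2.imwrite(f"pics/{n}0.png",cv2.cvtColor(im,cv2.COLOR_RGB2BGR))
    print(n,eyes.get_calibration(n))
E
```

```text
0.0 [155.6548 578.8695 230.2305] [-179.8921   -0.0083  164.9433] 85.28304817340955
top {'mtx': array([[416.561 ,   0.    , 270.0114],
       [  0.    , 416.561 , 213.7325],
       [  0.    ,   0.    ,   1.    ]]), 'R': array([[-0.1   , -0.995 , -0.0019],
       [-0.9693,  0.0979, -0.2254],
       [ 0.2245, -0.0207, -0.9743]]), 't': array([ 133.692 ,  544.4947, 1053.918 ])}
side {'mtx': array([[456.6681,   0.    , 282.9692],
       [  0.    , 456.6681, 207.4568],
       [  0.    ,   0.    ,   1.    ]]), 'R': array([[ 0.9993, -0.031 , -0.0209],
       [-0.0357, -0.6276, -0.7777],
       [ 0.011 ,  0.7779, -0.6282]]), 't': array([-525.7491,  130.2697, 1071.1175])}
wrist {'mtx': array([[291.6261,   0.    , 283.0128],
       [  0.    , 291.6261, 211.3279],
       [  0.    ,   0.    ,   1.    ]]), 'T_tool_cam': array([[  -0.0001,   -0.9524,   -0.3047,   77.5824],
       [   1.    ,   -0.0001,   -0.0001,    0.9162],
       [   0.0001,   -0.3047,    0.9524, -143.5667],
       [   0.    ,    0.    ,    0.    ,    1.    ]])}
```

View pics/top0.png

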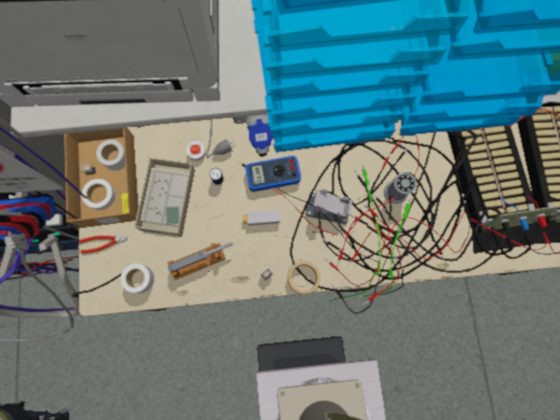

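View pics/side0.png

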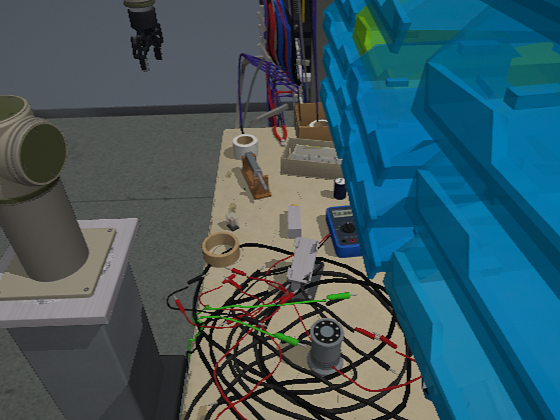

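The top view shows the sleeve at (262,217) with its brass neck to the left at about (245,218). The cradle is at (328,206), the gauge in its stand at (200,260) with the tip at about (232,244), and the reader at (403,186). The side view shows the same objects from the right. I'll enlarge crops of both next.

```bash
python3 - <<'E'
import cv2,numpy as np
t=cv2.imread('pics/top0.png');s=cv2.imread('pics/side0.png')
a=cv2.resize(t[165:285,160:360],None,fx=4,fy=4,interpolation=cv2.INTER_CUBIC)
cv2.imwrite('pics/c1.png',a)
b=cv2.resize(s[140:380,215:375],None,fx=2.5,fy=2.5,interpolation=cv2.INTER_CUBIC)
c=cv2.resize(t[160:215,370:440],None,fx=5.7,fy=5.7,interpolation=cv2.INTER_CUBIC)
h=np.zeros((600,800,3),np.uint8);h[:,:400]=b;h[:c.shape[0],401:401+min(399,c.shape[1])]=c[:,:399]
cv2.imwrite('pics/c2.png',h)
E
```

```text
(no output)
```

View pics/c1.png

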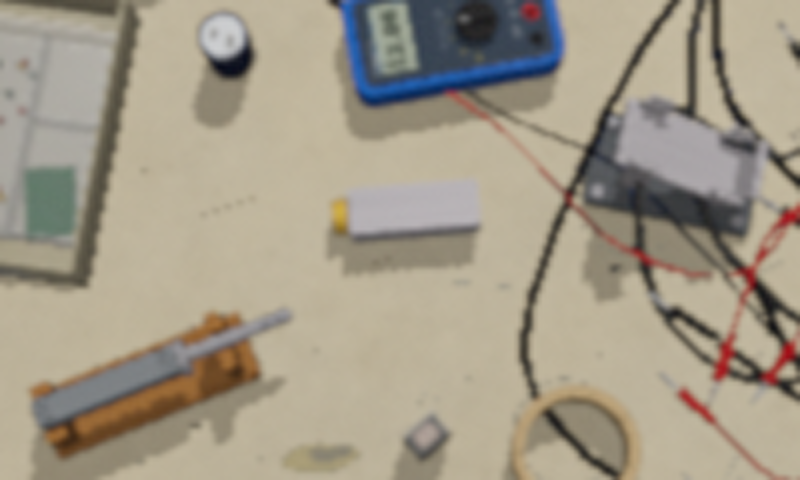

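View pics/c2.png

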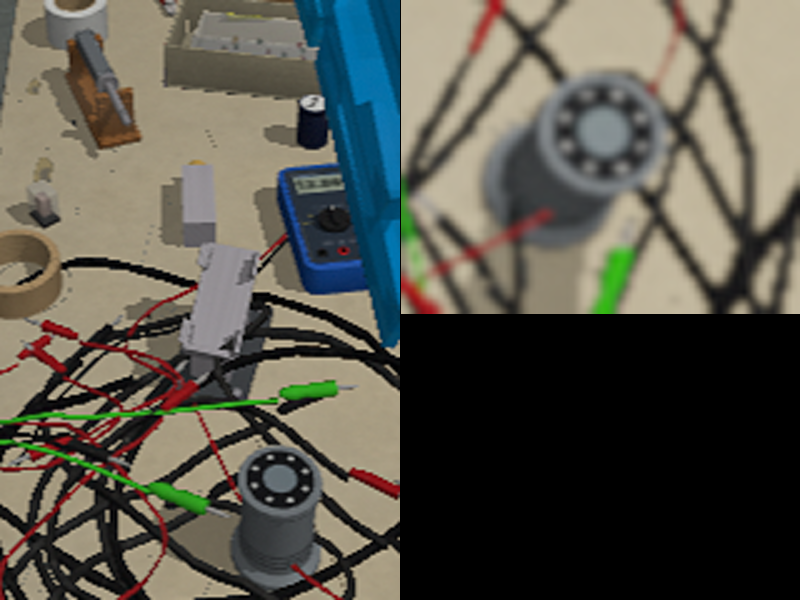

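The crops show the sleeve with its brass neck at the left (c1 340,215) and the channel's lug corners at c1 (655,100)/(765,150). The foreshortening in the side view shows that the channel's left (+y) end is the high one. The gauge runs from c1 (40,405) to (290,315), and the centre of the reader window is at c2 (605,130). Now I'll turn these into world positions.

```bash
cat > h.py <<'E'
import numpy as np, cv2
from scipy.spatial.transform import Rotation as Ro
from bench import r, eyes
np.set_printoptions(precision=2,suppress=True)
def cam(n,s=None):
    c=eyes.get_calibration(n)
    if n!='wrist': return c['mtx'],c['R'],c['t']
    T=c['T_tool_cam']; Rt=Ro.from_euler('xyz',s['tcp_rot'],degrees=True).as_matrix()
    Rc=Rt@T[:3,:3]; p=Rt@T[:3,3]+s['tool_pos']
    return c['mtx'],Rc.T,-Rc.T@p
def ray(C,uv):
    K,R,t=C; d=R.T@np.linalg.inv(K)@np.array([uv[0],uv[1],1.]); return -R.T@t,d
def onz(C,uv,z):
    o,d=ray(C,uv); return o+d*(z-o[2])/d[2]
def tri(C1,a,C2,b):
    o1,d1=ray(C1,a);o2,d2=ray(C2,b);k=np.linalg.lstsq(np.c_[d1,-d2],o2-o1,rcond=None)[0]
    p,q=o1+k[0]*d1,o2+k[1]*d2; return (p+q)/2,np.linalg.norm(p-q)
def proj(C,X):
    K,R,t=C; p=K@(R@np.array(X,float)+t); return p[:2]/p[2]
def goal(pos,axis_x,zdir):
    """report shift/turn in tool axes to bring TCP to pos, tool x along axis_x, tool z along zdir"""
    s=r.sense(); Rt=Ro.from_euler('xyz',s['tcp_rot'],degrees=True)
    z=np.array(zdir,float);z/=np.linalg.norm(z);x=np.array(axis_x,float);x-=z*(x@z);x/=np.linalg.norm(x)
    G=Ro.from_matrix(np.c_[x,np.cross(z,x),z]); d=Rt.inv().apply(np.array(pos)-s['tool_pos'])
    print('t',s['time'],'pos',s['tool_pos'],'rot',s['tcp_rot'],'gap',s['finger_gap'])
    print('shift mm (current tool axes)',d,'rotvec rad',(Rt.inv()*G).as_rotvec().round(4),'goal euler',G.as_euler('xyz',degrees=True))
E
python3 - <<'E'
from h import *
T=cam('top');S=cam('side')
f=lambda X,Y:((X+.5)/4-.5+160,(Y+.5)/4-.5+165)
g=lambda X,Y:((X+.5)/2.5-.5+215,(Y+.5)/2.5-.5+140)
for n,p,z in [('sl TL',(348,190),32),('sl TR',(478,183),32),('sl BR',(480,226),32),('sl BL',(351,235),32),
 ('neck',(335,216),16),('handle rear',(38,405),60),('collar',(182,357),60),('tip',(290,315),57),
 ('base L',(585,202),10),('base R',(745,232),10),('relay',(428,433),38),('tape c',(576,447),37),('cap',(224,37),56)]:
    print(n,onz(T,f(*p),z))
print('reader',onz(T,(370+605.5/5.7-401/5.7-.5,160+130.5/5.7-.5),90), tri(T,(370+204.5/5.7-.5,160+130.5/5.7-.5),S,g(281,478)))
print('blue',tri(T,(398,137),S,g(388,345)), onz(T,(270,147),0),onz(T,(270,147),150))
for n,p,q in [('chan farL',(655,100),(252,252)),('chan nearL',(618,165),(205,250)),('chan near R',(750,205),(185,350)),('far R',(765,150),(238,357))]:
    print(n,tri(T,f(*p),S,g(*q)))
E
```

```text
sl TL [573.14 141.49  32.  ]
sl TR [569.07  51.82  32.  ]
sl BR [538.78  53.64  32.  ]
sl BL [541.39 142.22  32.  ]
neck [559.36 152.7   16.  ]
handle rear [443.11 354.44  60.  ]
collar [465.09 258.85  60.  ]
tip [486.25 186.26  57.  ]
base L [553.11 -22.39  10.  ]
base R [ 520.54 -130.99   10.  ]
relay [401.45 102.96  38.  ]
tape c [382.54   6.34  37.  ]
cap [683.89 216.2   56.  ]
reader [ 597.65 -287.22   90.  ] (array([ 596.38, -285.77,   93.98]), np.float64(0.33491741344208253))
blue (array([ 676.34, -251.45,  192.74]), np.float64(18.69826662555931)) [770.03  56.99   0.  ] [709.31  62.8  150.  ]
chan farL (array([595.27, -65.82, 104.05]), np.float64(1.0682456532017293))
chan nearL (array([558.07, -39.18,  83.82]), np.float64(3.1487678136915274))
chan near R (array([ 532.82, -127.83,   53.32]), np.float64(4.763913514416317))
far R (array([ 572.28, -142.27,   57.32]), np.float64(11.531434626484597))
```

```bash
cat >> h.py <<'E'
def plan(pos,axis_x,zdir=(0,0,-1),n=8,s=None):
    """rows of a straight move: shift m in the tool axes of each row, turn rad"""
    s=s or r.sense(); R0=Ro.from_euler('xyz',s['tcp_rot'],degrees=True)
    z=np.array(zdir,float);z/=np.linalg.norm(z);x=np.array(axis_x,float);x-=z*(x@z);x/=np.linalg.norm(x)
    G=Ro.from_matrix(np.c_[x,np.cross(z,x),z]); w=(R0.inv()*G).as_rotvec()/n
    D=(np.array(pos,float)-s['tool_pos'])/n
    print('t %.2f gap %.1f'%(s['time'],s['finger_gap']),'pos',s['tool_pos'],'rot',s['tcp_rot'],'F',s['ft_force'],'|step| mm %.1f deg %.1f'%(np.linalg.norm(D),np.degrees(np.linalg.norm(w))))
    for i in range(n):
        d=(R0*Ro.from_rotvec(w*i)).inv().apply(D)/1000
        print([d.round(4).tolist(),w.round(4).tolist()])
E
python3 - <<'E'
from h import *
plan([555,70,180],[.038,.999,0],n=11)
E
```

```text
t 0.15 gap 85.2 pos [155.68 579.   230.46] rot [-179.92   -0.01  164.94] F [-0.37 -0.49  0.21] |step| mm 59.0 deg 7.0
[[-0.0471, -0.0352, 0.0046], [-0.0001, 0.0001, 0.1224]]
[[-0.051, -0.0292, 0.0046], [-0.0001, 0.0001, 0.1224]]
[[-0.0542, -0.0228, 0.0046], [-0.0001, 0.0001, 0.1224]]
[[-0.0566, -0.016, 0.0046], [-0.0001, 0.0001, 0.1224]]
[[-0.0581, -0.009, 0.0046], [-0.0001, 0.0001, 0.1224]]
[[-0.0588, -0.0018, 0.0046], [-0.0001, 0.0001, 0.1224]]
[[-0.0586, 0.0054, 0.0046], [-0.0001, 0.0001, 0.1224]]
[[-0.0575, 0.0125, 0.0046], [-0.0001, 0.0001, 0.1224]]
[[-0.0555, 0.0194, 0.0046], [-0.0001, 0.0001, 0.1224]]
[[-0.0527, 0.026, 0.0046], [-0.0001, 0.0001, 0.1224]]
[[-0.0492, 0.0323, 0.0046], [-0.0001, 0.0001, 0.1224]]
```

play_rows --deltas '[[[-0.047, -0.035, 0.003], [0, 0, 0.122], 0], [[-0.051, -0.029, 0.004], [0, 0, 0.122], 0], [[-0.054, -0.023, 0.004], [0, 0, 0.122], 0], [[-0.057, -0.016, 0.004], [0, 0, 0.122], 0], [[-0.058, -0.009, 0.004], [0, 0, 0.122], 0], [[-0.059, -0.002, 0.004], [0, 0, 0.122], 0], [[-0.059, 0.005, 0.004], [0, 0, 0.122], 0], [[-0.057, 0.012, 0.004], [0, 0, 0.122], 0]]'

```text
time: 1.15
tool_pos: [446.5, 196.8, 196.8]
tcp_rot: [-179.9, 0.1, 107.7]
ft_force: [1.5, 1.3, -0.7]
finger_gap: 85.3
```

```bash
python3 - <<'E'
from h import *
plan([555,70,180],[.038,.999,0],n=6)
E
```

```text
t 1.15 gap 85.3 pos [446.5  196.82 196.78] rot [-179.92    0.1   107.71] F [ 1.45  1.28 -0.73] |step| mm 28.0 deg 3.3
[[-0.0256, 0.0108, 0.0028], [-0.0002, 0.0003, 0.0579]]
[[-0.025, 0.0123, 0.0028], [-0.0002, 0.0003, 0.0579]]
[[-0.0242, 0.0137, 0.0028], [-0.0002, 0.0003, 0.0579]]
[[-0.0234, 0.0151, 0.0028], [-0.0002, 0.0003, 0.0579]]
[[-0.0225, 0.0164, 0.0028], [-0.0002, 0.0003, 0.0579]]
[[-0.0215, 0.0177, 0.0028], [-0.0002, 0.0003, 0.0579]]
```

play_rows --deltas '[[[-0.0256, 0.011, 0.003], [0, 0, 0.058], 0], [[-0.025, 0.012, 0.003], [0, 0, 0.058], 0], [[-0.024, 0.014, 0.003], [0, 0, 0.058], 0], [[-0.023, 0.015, 0.003], [0, 0, 0.058], 0], [[-0.022, 0.016, 0.003], [0, 0, 0.058], 0], [[-0.021, 0.018, 0.003], [0, 0, 0.058], 0], [[0, 0, 0], [0, 0, 0], 0]]'

```text
time: 2.02
tool_pos: [557.2, 61.3, 175.7]
tcp_rot: [-179.7, 0.2, 86.6]
ft_force: [-0.2, 0.3, -0.4]
finger_gap: 85.4
```

```bash
python3 - <<'E'
from h import *
s=r.sense(); im=eyes.snapshot('wrist')[:,:,::-1]; print(s['tool_pos'],s['tcp_rot'],s['joint_pos'])
cv2.imwrite('pics/w1.png',im); np.save('w1.npy',np.r_[s['tool_pos'],s['tcp_rot']])
cv2.imwrite('pics/w1b.png',cv2.resize(im,(800,600),interpolation=cv2.INTER_CUBIC))
E
```

```text
[557.15  61.27 175.68] [-179.74    0.19   86.6 ] [ 1.14  3.52 95.33 -0.17 81.42  4.57]
```

View pics/w1b.png

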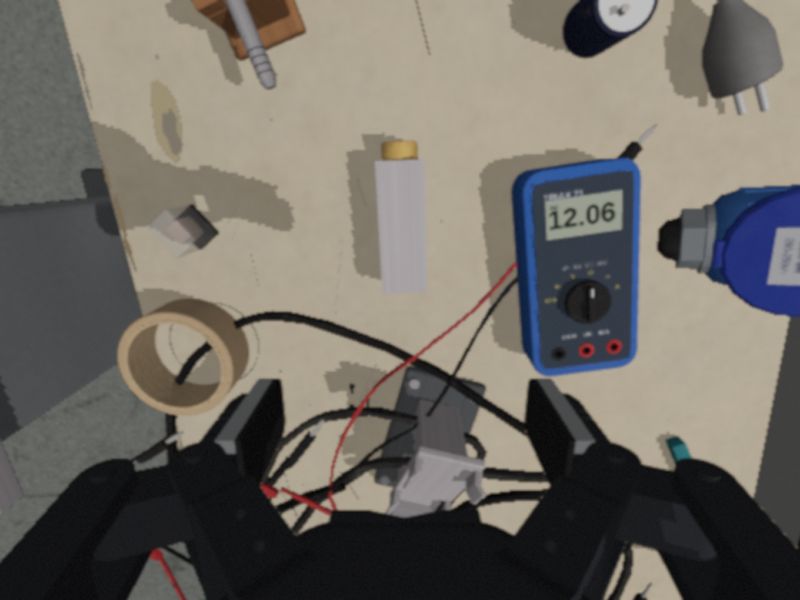

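The wrist view shows the sleeve's top face with corners near (376,161), (424,158), (427,290) and (383,293), and the neck at (399,150). The cradle base's high end is at about (410–485, 370–385), seen under the raised tray end.

```bash
python3 - <<'E'
from h import *
a=np.load('w1.npy'); C=cam('wrist',dict(tool_pos=a[:3],tcp_rot=a[3:]))
k=.7; f=lambda p:((p[0]+.5)*k-.5,(p[1]+.5)*k-.5)
P=[onz(C,f(p),32) for p in [(376,161),(424,158),(427,290),(383,293)]]
print(np.array(P)); n=(P[0]+P[1])/2; b=(P[2]+P[3])/2; print('ctr',(n+b)/2,'yaw',np.degrees(np.arctan2(*(n-b)[[1,0]])),np.linalg.norm(n-b))
print('neck',onz(C,f((399,150)),28))
im=cv2.imread('pics/w1.png');hsv=cv2.cvtColor(im,cv2.COLOR_BGR2HSV)
m=((hsv[...,1]<30)&(hsv[...,2]>130)).astype(np.uint8); m[:,:230]=0;m[:,330:]=0;m[230:]=0
cs,_=cv2.findContours(m,0,2); c=max(cs,key=cv2.contourArea); bx=cv2.boxPoints(cv2.minAreaRect(c)); 
Q=np.array([onz(C,p,32) for p in bx]);print(bx,Q,Q.mean(0))
for p in [(410,367),(485,383),(377,482)]: print('base',onz(C,f(p),10))
E
```

```text
[[543.47 145.44  32.  ]
 [574.82 145.42  32.  ]
 [572.93  55.91  32.  ]
 [541.26  55.5   32.  ]]
ctr [558.12 100.57  32.  ] yaw 88.69404819147074 89.75031449034795
neck [558.82 151.43  28.  ]
[[261.71 111.78]
 [296.92 110.87]
 [299.32 204.58]
 [264.11 205.48]] [[542.28 146.19  32.  ]
 [575.05 145.04  32.  ]
 [573.44  54.02  32.  ]
 [537.28  55.16  32.  ]] [557.01 100.1   32.  ]
base [556.95 -15.5   10.  ]
base [618.35 -33.76  10.  ]
base [ 520.7  -128.96   10.  ]
```

```bash
python3 - <<'E'
from h import *
plan([558,100,60],[.023,1,0],n=4)
plan([558,100,4],[.023,1,0],n=1)
E
```

```text
t 2.08 gap 85.6 pos [556.65  62.1  175.76] rot [-179.72    0.16   86.68] F [-0.4   0.24 -0.15] |step| mm 30.5 deg 0.5
[[0.0096, -0.0001, 0.0289], [-0.0012, 0.0007, -0.0087]]
[[0.0095, -0.0, 0.0289], [-0.0012, 0.0007, -0.0087]]
[[0.0095, 0.0, 0.0289], [-0.0012, 0.0007, -0.0087]]
[[0.0095, 0.0001, 0.0289], [-0.0012, 0.0007, -0.0087]]
t 2.08 gap 85.6 pos [556.65  62.1  175.76] rot [-179.72    0.16   86.68] F [-0.4   0.24 -0.15] |step| mm 175.9 deg 2.0
[[0.0384, -0.0, 0.1717], [-0.0049, 0.0028, -0.0349]]
```

play_rows --deltas '[[[0.0095, 0, 0.029], [-0.001, 0.001, -0.009], 0.3], [[0.0095, 0, 0.029], [-0.001, 0.001, -0.009], 0.3], [[0.0095, 0, 0.029], [-0.001, 0.001, -0.009], 0.3], [[0.0095, 0, 0.029], [-0.001, 0.001, -0.009], 0.3], [[0, 0, 0], [0, 0, 0], 0.3], [[0, 0, 0], [0, 0, 0], 0.3]]'

```text
time: 2.82
tool_pos: [556.0, 105.2, 59.2]
tcp_rot: [180.0, -0.2, 89.3]
ft_force: [-0.3, -0.8, 1.0]
finger_gap: 60.3
```

```bash
python3 - <<'E'
from h import *
plan([558,100.5,4],[.023,1,0],n=4)
E
```

```text
t 2.83 gap 60.3 pos [556.05 105.21  59.2 ] rot [179.96  -0.16  89.27] F [-0.3  -0.78  1.01] |step| mm 13.9 deg 0.2
[[-0.0012, 0.0005, 0.0138], [0.0002, -0.0007, 0.0026]]
[[-0.0012, 0.0005, 0.0138], [0.0002, -0.0007, 0.0026]]
[[-0.0012, 0.0005, 0.0138], [0.0002, -0.0007, 0.0026]]
[[-0.0012, 0.0005, 0.0138], [0.0002, -0.0007, 0.0026]]
```

play_rows --deltas '[[[-0.0015, 0.0006, 0.014], [0, -0.0007, 0.0026], 0.3], [[-0.0015, 0.0006, 0.014], [0, -0.0007, 0.0026], 0.3], [[-0.0012, 0.0005, 0.014], [0, -0.0007, 0.0026], 0.3], [[-0.0005, 0, 0.01], [0, 0, 0], 0.3], [[0, 0, 0], [0, 0, 0], 0.3], [[0, 0, 0], [0, 0, 0], 0.3]]' --force 40

```text
time: 3.58
tool_pos: [559.6, 99.5, 6.1]
tcp_rot: [179.8, -0.0, 88.7]
ft_force: [-0.7, -0.2, 0.4]
finger_gap: 59.6
```

play_rows --deltas '[[[0.001, 0.001, 0.001], [0, 0, 0], 1], [[0, 0, 0], [0, 0, 0], 1], [[0, 0, 0], [0, 0, 0], 1], [[0, 0, 0], [0, 0, 0], 1], [[0, 0, 0], [0, 0, 0], 1], [[0, 0, 0], [0, 0, 0], 1]]' --force 50

```text
time: 4.32
tool_pos: [561.1, 100.8, 5.8]
tcp_rot: [179.7, -0.1, 88.7]
ft_force: [0.9, -0.1, -0.6]
finger_gap: 30.9
```

```bash
python3 - <<'E'
from h import *
plan([558,70,170],[.023,1,0],n=5)
E
```

```text
t 4.33 gap 30.9 pos [561.1  100.78   5.79] rot [179.7   -0.05  88.74] F [ 0.88 -0.13 -0.6 ] |step| mm 33.4 deg 0.1
[[-0.0061, -0.0003, -0.0329], [0.001, -0.0002, 0.0002]]
[[-0.0061, -0.0003, -0.0328], [0.001, -0.0002, 0.0002]]
[[-0.0062, -0.0004, -0.0328], [0.001, -0.0002, 0.0002]]
[[-0.0062, -0.0004, -0.0328], [0.001, -0.0002, 0.0002]]
[[-0.0062, -0.0004, -0.0328], [0.001, -0.0002, 0.0002]]
```

play_rows --deltas '[[[-0.001, 0, -0.033], [0, 0, 0], 1], [[-0.006, 0, -0.033], [0, 0, 0], 1], [[-0.006, 0, -0.033], [0, 0, 0], 1], [[-0.006, 0, -0.033], [0, 0, 0], 1], [[-0.006, 0, -0.033], [0, 0, 0], 1]]'

```text
time: 4.95
tool_pos: [556.0, 75.1, 170.4]
tcp_rot: [-179.7, 0.0, 88.8]
ft_force: [0.2, -1.7, -2.9]
finger_gap: 31.2
```

```bash
python3 - <<'E'
from h import *
plan([542,-178,240],[.3,.954,0],n=7)
E
```

```text
t 4.95 gap 31.2 pos [556.01  75.07 170.42] rot [-179.74    0.     88.78] F [ 0.21 -1.66 -2.95] |step| mm 37.5 deg 2.3
[[-0.0362, -0.0013, -0.0099], [-0.0006, 0.0001, 0.0405]]
[[-0.0362, 0.0002, -0.0099], [-0.0006, 0.0001, 0.0405]]
[[-0.0362, 0.0017, -0.0099], [-0.0006, 0.0001, 0.0405]]
[[-0.0361, 0.0031, -0.0099], [-0.0006, 0.0001, 0.0405]]
[[-0.0359, 0.0046, -0.0099], [-0.0006, 0.0001, 0.0405]]
[[-0.0357, 0.0061, -0.0099], [-0.0006, 0.0001, 0.0405]]
[[-0.0354, 0.0075, -0.0099], [-0.0006, 0.0001, 0.0405]]
```

play_rows --deltas '[[[-0.036, -0.001, -0.01], [0, 0, 0.04], 1], [[-0.036, 0, -0.01], [0, 0, 0.04], 1], [[-0.036, 0.002, -0.01], [0, 0, 0.04], 1], [[-0.036, 0.003, -0.01], [0, 0, 0.04], 1], [[-0.036, 0.005, -0.01], [0, 0, 0.04], 1], [[-0.036, 0.006, -0.009], [0, 0, 0.04], 1], [[-0.032, 0.007, -0.008], [0, 0, 0.04], 1], [[0, 0, 0], [0, 0, 0], 1]]'

```text
time: 5.95
tool_pos: [543.1, -182.2, 243.2]
tcp_rot: [179.9, -0.0, 72.3]
ft_force: [0.3, 0.8, -2.8]
finger_gap: 31.4
```

play_rows --deltas '[[[0, 0, 0], [0, 0, 0], 1], [[0, 0, 0], [0, 0, 0], 1]]'

```text
time: 6.2
tool_pos: [542.8, -181.0, 242.4]
tcp_rot: [180.0, -0.0, 72.3]
ft_force: [0.8, 0.3, -2.1]
finger_gap: 31.1
```

```bash
python3 - <<'E'
from h import *
s=r.sense(); im=eyes.snapshot('wrist')[:,:,::-1]; print(s['tool_pos'],s['tcp_rot'],s['joint_pos'])
cv2.imwrite('pics/w2.png',im); np.save('w2.npy',np.r_[s['tool_pos'],s['tcp_rot']])
cv2.imwrite('pics/w2b.png',cv2.resize(im[0:225,150:450],None,fx=2.66,fy=2.66,interpolation=cv2.INTER_CUBIC))
E
```

```text
[ 542.81 -181.02  242.37] [179.97  -0.04  72.33] [-23.6    2.89  88.97   0.04  88.11  -5.93]
```

View pics/w2b.png

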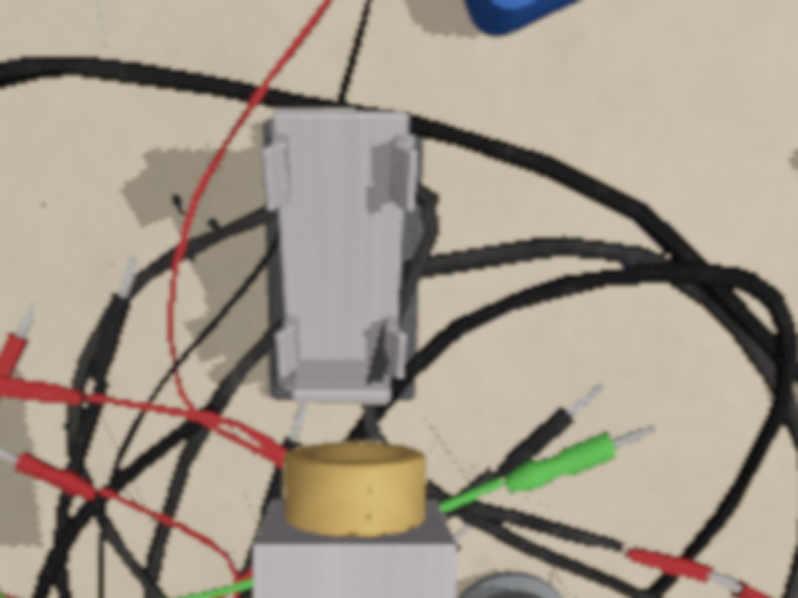

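The view shows the channel well. The tray's high edge runs (275,112)–(408,113), the foot stop's top edge (293,388)–(391,388), and the open middle of the floor spans 277–403 at row 250. The sleeve is centred in the hand with its neck at x=355.

```bash
python3 - <<'E'
from h import *
a=np.load('w2.npy'); C=cam('wrist',dict(tool_pos=a[:3],tcp_rot=a[3:]))
f=lambda p:((p[0]+.5)/2.66-.5+150,(p[1]+.5)/2.66-.5)
A=[onz(C,f(p),91) for p in [(275,112),(408,113)]]; B=[onz(C,f(p),63.4) for p in [(293,388),(391,388)]]
M=[onz(C,f(p),66) for p in [(277,250),(403,250)]]
print(A,B,M,np.linalg.norm(A[0]-A[1]),np.linalg.norm(M[0]-M[1]))
h=(A[0]+A[1])/2;l=(B[0]+B[1])/2;d=(h-l)[:2];print('len',np.linalg.norm(d),'exp 93.8 yaw',np.degrees(np.arctan2(d[1],d[0])))
u=d/np.linalg.norm(d);print('origin from high',h[:2]-43.3*u,'from low',l[:2]+50.5*u, 'mid',(M[0]+M[1])/2)
E
```

```text
[array([561.47, -35.74,  91.  ]), array([604.06, -49.62,  91.  ])] [array([ 534.76, -125.25,   63.4 ]), array([ 572.78, -137.38,   63.4 ])] [array([546.11, -74.23,  66.  ]), array([592.16, -88.91,  66.  ])] 44.789889910890906 48.33415795723999
len 93.2557473362403 exp 93.8 yaw 71.88829007283364
origin from high [569.3  -83.83] from low [569.47 -83.32] mid [569.14 -81.57  66.  ]
```

```bash
cat >> h.py <<'E'
O=np.array([569.3,-83.6,66.]);yw=np.radians(72.0)
def setO(o,deg):
    global O,cx,cy,cz
    O=np.array(o,float);u=np.array([np.cos(np.radians(deg)),np.sin(np.radians(deg))])
    cx=np.r_[u*np.cos(np.pi/6),.5];cz=np.r_[-u*.5,np.cos(np.pi/6)];cy=np.cross(cz,cx)
setO([569.3,-83.6,66.],72.0)
def ch(x,y,z): return O+x*cx+y*cy+z*cz
E
python3 - <<'E'
from h import *
a=np.load('w2.npy'); C=cam('wrist',dict(tool_pos=a[:3],tcp_rot=a[3:]))
R=Ro.from_euler('xyz',a[3:],degrees=True)
for p in [(57,-12.5,-10.2),(57,12.5,-10.2),(45,-16,-26.2),(45,16,-26.2)]:
    q=proj(C,R.apply(p)+a[:3]); print((q[0]-150+.5)*2.66-.5,(q[1]+.5)*2.66-.5)
plan(ch(4,0,70),cx,-cz,n=6)
E
```

```text
280.0330895592954 448.25187226323436
425.0907082273061 448.22743351692566
250.75795918219524 540.9400225200751
454.04942705053156 540.8993661443076
t 6.25 gap 31.1 pos [ 542.79 -180.86  242.29] rot [179.98  -0.05  72.34] F [ 0.27 -0.54 -2.67] |step| mm 22.2 deg 5.0
[[0.0115, -0.0007, 0.019], [-0.0002, 0.0871, 0.001]]
[[0.0098, -0.0008, 0.0199], [-0.0002, 0.0871, 0.001]]
[[0.0081, -0.0008, 0.0207], [-0.0002, 0.0871, 0.001]]
[[0.0062, -0.0008, 0.0213], [-0.0002, 0.0871, 0.001]]
[[0.0043, -0.0008, 0.0217], [-0.0002, 0.0871, 0.001]]
[[0.0024, -0.0008, 0.022], [-0.0002, 0.0871, 0.001]]
```

play_rows --deltas '[[[0.012, -0.001, 0.019], [0, 0.087, 0.001], 1], [[0.01, -0.001, 0.02], [0, 0.087, 0.001], 1], [[0.008, -0.001, 0.021], [0, 0.087, 0.001], 1], [[0.006, -0.001, 0.021], [0, 0.087, 0.001], 1], [[0.004, -0.001, 0.021], [0, 0.087, 0.001], 1], [[0.002, -0.001, 0.02], [0, 0.087, 0.001], 1], [[0, 0, 0], [0, 0, 0], 1], [[0, 0, 0], [0, 0, 0], 1]]'

```text
time: 7.25
tool_pos: [559.6, -105.8, 128.8]
tcp_rot: [179.9, -30.7, 72.6]
ft_force: [1.0, 0.3, -2.6]
finger_gap: 31.4
```

```bash
python3 - <<'E'
from h import *
plan(ch(4,0,20),cx,-cz,n=4)
E
```

```text
t 7.25 gap 31.4 pos [ 559.61 -105.76  128.79] rot [179.94 -30.67  72.63] F [ 1.01  0.28 -2.58] |step| mm 11.7 deg 0.2
[[-0.0018, 0.0006, 0.0116], [-0.0011, -0.0029, 0.0024]]
[[-0.0017, 0.0006, 0.0116], [-0.0011, -0.0029, 0.0024]]
[[-0.0017, 0.0006, 0.0116], [-0.0011, -0.0029, 0.0024]]
[[-0.0017, 0.0006, 0.0116], [-0.0011, -0.0029, 0.0024]]
```

play_rows --deltas '[[[-0.002, 0.0008, 0.012], [-0.001, -0.003, 0.0025], 1], [[-0.002, 0.0006, 0.012], [-0.001, -0.003, 0.0025], 1], [[-0.002, 0.0006, 0.012], [-0.001, -0.003, 0.0025], 1], [[-0.001, 0, 0.008], [0, 0, 0.002], 1], [[0, 0, 0], [0, 0, 0], 1], [[0, 0, 0], [0, 0, 0], 1]]'

```text
time: 8.0
tool_pos: [568.5, -89.5, 86.7]
tcp_rot: [179.8, -29.9, 72.3]
ft_force: [0.3, -1.3, -2.6]
finger_gap: 31.3
```

```bash
python3 - <<'E'
from h import *
plan(ch(4,0,6.5),cx,-cz,n=4)
E
```

```text
t 8.00 gap 31.3 pos [568.46 -89.47  86.74] rot [179.83 -29.9   72.26] F [ 0.34 -1.28 -2.63] |step| mm 3.6 deg 0.1
[[-0.0003, -0.0003, 0.0036], [0.0002, 0.0004, 0.001]]
[[-0.0003, -0.0003, 0.0036], [0.0002, 0.0004, 0.001]]
[[-0.0003, -0.0003, 0.0036], [0.0002, 0.0004, 0.001]]
[[-0.0003, -0.0003, 0.0036], [0.0002, 0.0004, 0.001]]
```

play_rows --deltas '[[[-0.0005, -0.0006, 0.004], [0, 0, 0.002], 1], [[-0.0003, -0.0003, 0.004], [0, 0, 0.001], 1], [[-0.0003, 0, 0.004], [0, 0, 0.001], 1], [[0, 0, 0.003], [0, 0, 0], 1], [[0, 0, 0], [0, 0, 0], 1], [[0, 0, 0], [0, 0, 0], 1]]'

```text
time: 8.75
tool_pos: [570.3, -83.9, 73.8]
tcp_rot: [179.8, -29.9, 72.0]
ft_force: [-1.1, -0.7, -1.8]
finger_gap: 31.0
```

```bash
python3 - <<'E'
from h import *
plan(ch(4,0,6),cx,-cz,n=1)
E
```

```text
t 8.75 gap 31.0 pos [570.28 -83.88  73.78] rot [179.84 -29.87  72.  ] F [-1.1  -0.68 -1.78] |step| mm 1.2 deg 0.2
[[0.0001, -0.001, 0.0007], [0.0028, 0.0023, -0.0]]
```

play_rows --deltas '[[[0, -0.0006, 0.0015], [0.002, 0.002, 0], 1], [[0, 0, 0], [0, 0, 0], 1], [[0, 0, 0], [0, 0, 0], 1]]'

```text
time: 9.12
tool_pos: [570.3, -83.9, 73.7]
tcp_rot: [179.9, -30.0, 72.0]
ft_force: [-1.7, -0.8, -0.2]
finger_gap: 31.1
```

play_rows --deltas '[[[0, 0, 0], [0, 0, 0], 0.4], [[0, 0, 0], [0, 0, 0], 0.4], [[0, 0, 0], [0, 0, 0], 0.4], [[0, 0, 0], [0, 0, 0], 0.4], [[0, 0, 0], [0, 0, 0], 0.4], [[0, 0, 0], [0, 0, 0], 0.4]]'

```text
time: 9.88
tool_pos: [571.0, -83.5, 74.1]
tcp_rot: [179.8, -30.0, 72.1]
ft_force: [0.5, 0.6, -0.3]
finger_gap: 51.2
```

play_rows --deltas '[[[0, 0, -0.015], [0, 0, 0], 0.4], [[0, 0, -0.03], [0, 0, 0], 0.4], [[0, 0, -0.035], [0, 0, 0], 0.4], [[0, 0, -0.035], [0, 0, 0], 0.4], [[0, 0, -0.02], [0, 0, 0], 0.4], [[0, 0, 0], [0, 0, 0], 0.4], [[0, 0, 0], [0, 0, 0], 0.4]]'

```text
time: 10.75
tool_pos: [548.5, -151.9, 198.8]
tcp_rot: [179.6, -29.9, 72.1]
ft_force: [-0.4, 1.2, -0.9]
finger_gap: 51.4
```

```bash
python3 - <<'E'
from h import *
s=r.sense(); im=eyes.snapshot('wrist')[:,:,::-1]; print(s['tool_pos'],s['tcp_rot'],s['finger_gap'])
cv2.imwrite('pics/w3.png',im); np.save('w3.npy',np.r_[s['tool_pos'],s['tcp_rot']])
cv2.imwrite('pics/w3b.png',cv2.resize(im[70:330,120:440],None,fx=2.3,fy=2.3,interpolation=cv2.INTER_CUBIC))
C=cam('wrist',s)
for n,p in [('mouth L',(57,12.5,16)),('R',(57,-12.5,16)),('bar up L',(45,16,32)),('bar up R',(45,-16,32)),('bar lo L',(-45,16,32)),('stop L',(-45,18,23)),('tray',(50,23,0)),('trayR',(50,-23,0))]:
    q=proj(C,ch(*p)); print(n,(q-[120,70]+.5)*2.3-.5)
plan([468,255,200],[-.25,.968,0],n=9)
E
```

```text
[ 548.46 -151.89  198.81] [179.64 -29.87  72.11] 51.38629407486335
mouth L [339.07 179.74]
R [400.62 179.82]
bar up L [328.63 215.27]
bar up R [410.91 215.34]
bar lo L [332.77 425.07]
stop L [329.37 415.97]
tray [316.7  192.54]
trayR [423.17 192.65]
t 10.80 gap 51.2 pos [ 548.53 -151.79  198.8 ] rot [179.64 -29.87  72.12] F [-1.37  0.09  0.29] |step| mm 46.1 deg 4.9
[[0.035, -0.0225, 0.0198], [0.017, -0.0562, -0.0615]]
[[0.0374, -0.02, 0.0181], [0.017, -0.0562, -0.0615]]
[[0.0395, -0.0173, 0.0163], [0.017, -0.0562, -0.0615]]
[[0.0413, -0.0146, 0.0143], [0.017, -0.0562, -0.0615]]
[[0.0429, -0.0118, 0.0121], [0.017, -0.0562, -0.0615]]
[[0.0441, -0.0089, 0.0099], [0.017, -0.0562, -0.0615]]
[[0.0451, -0.006, 0.0075], [0.017, -0.0562, -0.0615]]
[[0.0457, -0.0031, 0.005], [0.017, -0.0562, -0.0615]]
[[0.046, -0.0002, 0.0025], [0.017, -0.0562, -0.0615]]
```

View pics/w3b.png

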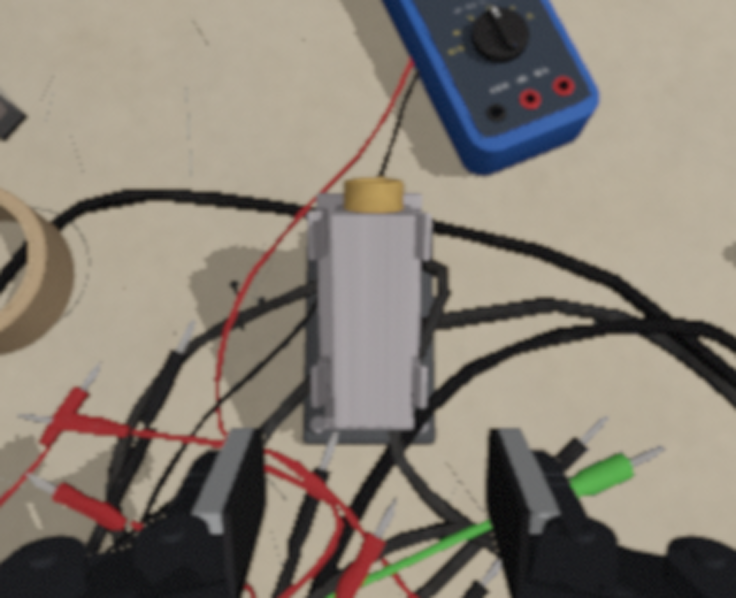

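The sleeve lies seated between the lugs. The neck is at (344–405, 183), and the bar's blind end meets the stop at about row 430. It sits about 1.5 mm to the right of my estimate, and the TCP pose at release agrees. Next is the gauge.

play_rows --deltas '[[[0.035, -0.022, 0.018], [0.017, -0.056, -0.061], 0.2], [[0.037, -0.02, 0.017], [0.017, -0.056, -0.061], 0.2], [[0.039, -0.017, 0.016], [0.017, -0.056, -0.061], 0.2], [[0.041, -0.015, 0.014], [0.017, -0.056, -0.061], 0.2], [[0.043, -0.012, 0.012], [0.017, -0.056, -0.061], 0.2], [[0.044, -0.009, 0.01], [0.017, -0.056, -0.061], 0.2], [[0.045, -0.006, 0.008], [0.017, -0.056, -0.061], 0.2], [[0.045, -0.003, 0.005], [0.017, -0.056, -0.061], 0.2]]'

```text
time: 11.8
tool_pos: [468.4, 216.5, 192.5]
tcp_rot: [179.8, -2.9, 101.4]
ft_force: [0.5, -0.6, -0.2]
finger_gap: 68.4
```

```bash
python3 - <<'E'
from h import *
plan([465,265,185],[-.25,.968,0],n=3)
E
```

```text
t 11.80 gap 68.4 pos [468.4  216.52 192.52] rot [179.84  -2.88 101.39] F [ 0.53 -0.62 -0.15] |step| mm 16.4 deg 1.4
[[0.0159, 0.0021, 0.0033], [0.0014, -0.0167, -0.018]]
[[0.0159, 0.0024, 0.003], [0.0014, -0.0167, -0.018]]
[[0.0159, 0.0027, 0.0028], [0.0014, -0.0167, -0.018]]
```

play_rows --deltas '[[[0.015, 0.002, 0.003], [0.001, -0.016, -0.018], 0.2], [[0.013, 0.002, 0.003], [0.001, -0.016, -0.018], 0.2], [[0.01, 0.002, 0.002], [0, -0.014, -0.01], 0.2], [[0, 0, 0], [0, 0, 0], 0.2], [[0, 0, 0], [0, 0, 0], 0.2]]'

```text
time: 12.42
tool_pos: [460.8, 261.2, 181.1]
tcp_rot: [-179.7, -0.1, 104.7]
ft_force: [0.4, 0.4, 0.5]
finger_gap: 67.9
```

```bash
python3 - <<'E'
from h import *
s=r.sense(); im=eyes.snapshot('wrist')[:,:,::-1]; print(s['tool_pos'],s['tcp_rot'],s['finger_gap'])
cv2.imwrite('pics/w4.png',im); np.save('w4.npy',np.r_[s['tool_pos'],s['tcp_rot']])
cv2.imwrite('pics/w4b.png',cv2.resize(im[0:300,130:430],None,fx=2,fy=2,interpolation=cv2.INTER_CUBIC))
E
```

```text
[460.76 261.21 181.08] [-179.68   -0.09  104.74] 67.89704816533258
```

View pics/w4b.png

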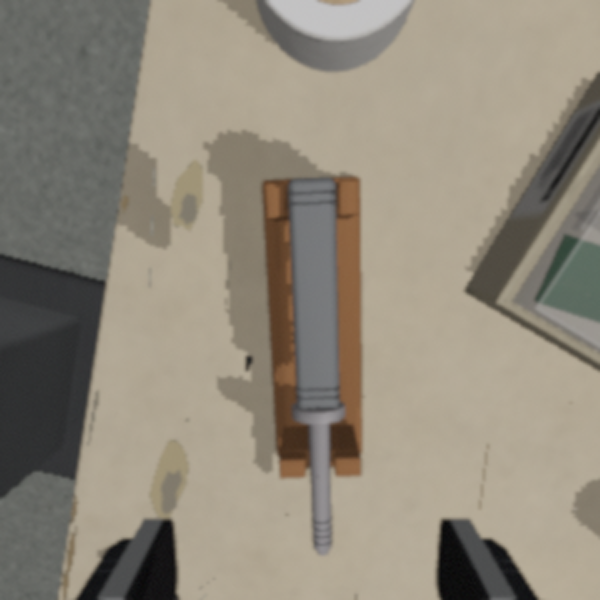

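The gauge lies in its stand. The handle's top face runs from (290–334, 181) to (298–340, 408), the collar is at row 412, and the tip is at (323,551).

```bash
python3 - <<'E'
from h import *
a=np.load('w4.npy'); C=cam('wrist',dict(tool_pos=a[:3],tcp_rot=a[3:]))
f=lambda p:((p[0]+.5)/2-.5+130,(p[1]+.5)/2-.5)
re=onz(C,f((312,181)),65);fr=onz(C,f((319,408)),65);tp=onz(C,f((323,551)),55)
print(re,fr,tp,np.linalg.norm(re-fr))
d=(tp-re)[:2];L=np.linalg.norm(d);u=d/L;print('len',L,'exp 180; yaw',np.degrees(np.arctan2(d[1],d[0])),'origin rear',re[:2]+50*u,'front',fr[:2]-50*u,'tip',tp[:2]-130*u)
E
```

```text
[437.51 359.12  65.  ] [465.72 265.7   65.  ] [488.87 188.52  55.  ] 97.59219042919939
len 178.17109278760495 exp 180; yaw -73.24464737572688 origin rear [451.92 311.24] front [451.3  313.57] tip [451.39 313.  ]
```

```bash
python3 - <<'E'
from h import *
plan([455,301.3,85],[-.288,.957,0],n=4)
E
```

```text
t 12.47 gap 68.4 pos [460.79 261.08 181.1 ] rot [-179.68   -0.1   104.72] F [ 0.1  -1.01  0.6 ] |step| mm 26.1 deg 0.5
[[0.0101, 0.0013, 0.024], [-0.0014, -0.0004, -0.0089]]
[[0.0101, 0.0013, 0.024], [-0.0014, -0.0004, -0.0089]]
[[0.0101, 0.0014, 0.024], [-0.0014, -0.0004, -0.0089]]
[[0.01, 0.0015, 0.024], [-0.0014, -0.0004, -0.0089]]
```

play_rows --deltas '[[[0.01, 0.0012, 0.024], [-0.001, 0, -0.009], 0.3], [[0.01, 0.0012, 0.024], [-0.001, 0, -0.009], 0.3], [[0.01, 0.0012, 0.024], [-0.001, 0, -0.009], 0.3], [[0.007, 0.001, 0.016], [-0.001, 0, -0.007], 0.3], [[0, 0, 0], [0, 0, 0], 0.3], [[0, 0, 0], [0, 0, 0], 0.3]]'

```text
time: 13.22
tool_pos: [458.5, 295.7, 93.5]
tcp_rot: [179.8, -0.1, 106.3]
ft_force: [0.4, 0.0, 0.3]
finger_gap: 60.0
```

```bash
python3 - <<'E'
from h import *
plan([455,301.3,37],[-.288,.957,0],n=4)
E
```

```text
t 13.22 gap 60.0 pos [458.54 295.66  93.54] rot [179.81  -0.13 106.31] F [0.4  0.04 0.26] |step| mm 14.2 deg 0.1
[[0.0016, -0.0005, 0.0141], [0.0008, -0.0006, -0.0019]]
[[0.0016, -0.0005, 0.0141], [0.0008, -0.0006, -0.0019]]
[[0.0016, -0.0005, 0.0141], [0.0008, -0.0006, -0.0019]]
[[0.0016, -0.0005, 0.0141], [0.0008, -0.0006, -0.0019]]
```

play_rows --deltas '[[[0.0015, -0.0006, 0.014], [0.001, 0, -0.002], 0.3], [[0.0015, -0.0006, 0.014], [0.001, 0, -0.002], 0.3], [[0.0015, -0.0006, 0.014], [0, 0, -0.002], 0.3], [[0.0015, -0.0006, 0.012], [0, 0, -0.002], 0.3], [[0, 0, 0], [0, 0, 0], 0.3], [[0, 0, 0], [0, 0, 0], 0.3]]'

```text
time: 13.98
tool_pos: [455.1, 301.0, 36.7]
tcp_rot: [179.9, -0.1, 106.8]
ft_force: [-0.6, 0.1, 1.2]
finger_gap: 59.8
```

```bash
python3 - <<'E'
from h import *
plan([455,301.3,37],[-.288,.957,0],n=1)
E
```

```text
t 13.97 gap 59.8 pos [455.08 301.02  36.75] rot [179.86  -0.13 106.76] F [-0.56  0.06  1.17] |step| mm 0.4 deg 0.2
[[0.0003, 0.0, -0.0003], [0.0025, -0.0023, 0.0002]]
```

play_rows --deltas '[[[0, 0, 0], [0, 0, 0], 1], [[0, 0, 0], [0, 0, 0], 1], [[0, 0, 0], [0, 0, 0], 1], [[0, 0, 0], [0, 0, 0], 1], [[0, 0, 0], [0, 0, 0], 1], [[0, 0, 0], [0, 0, 0], 1]]' --force 70

```text
time: 14.72
tool_pos: [455.5, 301.3, 37.9]
tcp_rot: [179.8, -0.2, 106.8]
ft_force: [-1.1, -0.8, 0.4]
finger_gap: 18.9
```

play_rows --deltas '[[[0, 0, 0], [0, 0, 0], 1], [[0, 0, -0.01], [0, 0, 0], 1], [[0, 0, -0.025], [0, 0, 0], 1], [[0, 0, -0.04], [0, 0, 0], 1], [[0, 0, -0.04], [0, 0, 0], 1], [[0, 0, -0.04], [0, 0, 0], 1], [[0, 0, -0.03], [0, 0, 0], 1], [[0, 0, 0], [0, 0, 0], 1]]'

```text
time: 15.72
tool_pos: [455.4, 300.5, 232.5]
tcp_rot: [179.6, -0.2, 106.7]
ft_force: [0.3, -0.1, -1.4]
finger_gap: 18.8
```

```bash
cat >> h.py <<'E'
setO([570.5,-84.0,66.],72.0); AX=16.7
def gtcp(col,dz=0,g=12,b=18.2):
    """TCP for gauge collar face at channel x = col, gauge axis on sleeve axis; g = grasp x on gauge, b = axis behind TCP"""
    return ch(col+56-g,0,AX-b+dz)
E
python3 - <<'E'
from h import *
print(gtcp(57+90))
plan(gtcp(57+110,30),cx,-cz,n=10)
E
```

```text
[621.85  74.03 160.2 ]
t 15.72 gap 18.8 pos [455.38 300.51 232.46] rot [179.6   -0.18 106.73] F [ 0.32 -0.12 -1.4 ] |step| mm 28.2 deg 4.5
[[-0.0263, 0.0095, 0.0036], [-0.0153, 0.0502, 0.0593]]
[[-0.0258, 0.011, 0.0025], [-0.0153, 0.0502, 0.0593]]
[[-0.0252, 0.0125, 0.0014], [-0.0153, 0.0502, 0.0593]]
[[-0.0245, 0.014, 0.0003], [-0.0153, 0.0502, 0.0593]]
[[-0.0236, 0.0154, -0.0007], [-0.0153, 0.0502, 0.0593]]
[[-0.0226, 0.0168, -0.0016], [-0.0153, 0.0502, 0.0593]]
[[-0.0215, 0.0181, -0.0024], [-0.0153, 0.0502, 0.0593]]
[[-0.0202, 0.0194, -0.0032], [-0.0153, 0.0502, 0.0593]]
[[-0.0188, 0.0206, -0.0039], [-0.0153, 0.0502, 0.0593]]
[[-0.0174, 0.0218, -0.0044], [-0.0153, 0.0502, 0.0593]]
```

```bash
python3 - <<'E'
from h import *
T=cam('top');S=cam('side')
im=cv2.imread('pics/side0.png');h=cv2.cvtColor(im,cv2.COLOR_BGR2HSV)
B=(h[...,0]>90)&(h[...,0]<112)&(h[...,1]>170)&(h[...,2]>90)
print('leftmost blue side',{v:int(np.argmax(B[v])) for v in range(20,290,15)})
t=cv2.cvtColor(cv2.imread('pics/top0.png'),cv2.COLOR_BGR2HSV);BT=(t[...,0]>90)&(t[...,0]<112)&(t[...,1]>170)&(t[...,2]>90);BT[:,:250]=0
for u in (278,310,340,380,395):
    v=np.max(np.where(BT[:165,u])[0]); print('top',u,v)
    for z in range(0,601,60):
        p=onz(T,(u,v),z); q=proj(S,p); i,j=int(q[1]),int(q[0]); print('  z',z,p[:2],q,bool(B[i,j]) if 0<=i<420 and 0<=j<560 else None, int(np.argmax(B[i])) if 0<=i<420 else '')
E
```

```text
leftmost blue side {20: 265, 35: 330, 50: 324, 65: 326, 80: 322, 95: 322, 110: 327, 125: 332, 140: 336, 155: 339, 170: 345, 185: 349, 200: 353, 215: 328, 230: 332, 245: 337, 260: 373, 275: 370}
top 278 150
  z 0 [758.32  34.56] [378.3  241.09] True 336
  z 60 [734.64  38.05] [370.77 221.73] True 329
  z 120 [710.96  41.54] [362.73 201.05] True 353
  z 180 [687.28  45.04] [354.12 178.91] True 347
  z 240 [663.61  48.53] [344.88 155.16] True 339
  z 300 [639.93  52.02] [334.94 129.61] True 333
  z 360 [616.25  55.52] [324.22 102.05] True 324
  z 420 [592.57  59.01] [312.62  72.22] False 329
  z 480 [568.9   62.51] [300.02  39.85] False 332
  z 540 [545.22  66.  ] [286.31   4.58] False 264
  z 600 [521.54  69.49] [271.31 -33.98] None 
top 310 146
  z 0 [761.28 -60.45] [387.74 269.83] True 374
  z 60 [737.45 -52.  ] [379.47 248.46] True 341
  z 120 [713.62 -43.55] [370.66 225.72] True 331
  z 180 [689.79 -35.1 ] [361.27 201.45] True 353
  z 240 [665.95 -26.65] [351.22 175.5 ] True 346
  z 300 [642.12 -18.19] [340.46 147.7 ] False 347
  z 360 [618.29  -9.74] [328.89 117.82] False 329
  z 
[... 1184 characters left out ...]
06 -114.52] [309.86  80.02] False 322
  z 540 [549.01 -95.17] [292.98  35.76] False 330
  z 600 [524.96 -75.82] [274.9  -11.66] None 
top 395 121
  z 0 [ 814.73 -322.52] [447.32 374.64] True 426
  z 60 [ 788.11 -300.39] [435.42 345.27] True 420
  z 120 [ 761.49 -278.27] [422.89 314.35] True 406
  z 180 [ 734.87 -256.14] [409.68 281.75] True 394
  z 240 [ 708.24 -234.01] [395.74 247.34] True 339
  z 300 [ 681.62 -211.88] [381.   210.96] True 327
  z 360 [ 655.   -189.76] [365.39 172.43] True 345
  z 420 [ 628.38 -167.63] [348.83 131.57] True 333
  z 480 [ 601.76 -145.5 ] [331.24  88.14] True 321
  z 540 [ 575.14 -123.37] [312.51  41.9 ] False 330
  z 600 [ 548.52 -101.25] [292.52  -7.43] None
```

```bash
cat >> h.py <<'E'
RL=np.radians(35); bd=np.cos(RL)*cz+np.sin(RL)*cy
def gt(col,dy=0,dz=0,g=12,b=17.8): return ch(col+56-g,dy,AX+dz)-b*bd
E
python3 - <<'E'
from h import *
print(bd,gt(167),gt(57))
plan(gt(167),cx,-bd,n=9)
E
```

```text
[-0.67 -0.21  0.71] [636.35  85.63 173.34] [606.91  -4.98 118.34]
t 15.72 gap 18.8 pos [455.38 300.51 232.46] rot [179.6   -0.18 106.73] F [ 0.32 -0.12 -1.4 ] |step| mm 31.9 deg 6.9
[[-0.0287, 0.0123, 0.0066], [-0.0813, 0.0342, 0.0815]]
[[-0.0278, 0.0141, 0.0067], [-0.0813, 0.0342, 0.0815]]
[[-0.0268, 0.0158, 0.007], [-0.0813, 0.0342, 0.0815]]
[[-0.0257, 0.0173, 0.0074], [-0.0813, 0.0342, 0.0815]]
[[-0.0245, 0.0188, 0.008], [-0.0813, 0.0342, 0.0815]]
[[-0.0232, 0.02, 0.0088], [-0.0813, 0.0342, 0.0815]]
[[-0.0219, 0.0211, 0.0097], [-0.0813, 0.0342, 0.0815]]
[[-0.0205, 0.022, 0.0107], [-0.0813, 0.0342, 0.0815]]
[[-0.019, 0.0227, 0.0119], [-0.0813, 0.0342, 0.0815]]
```

play_rows --deltas '[[[-0.028, 0.012, 0.006], [-0.081, 0.034, 0.081], 1], [[-0.028, 0.014, 0.006], [-0.081, 0.034, 0.081], 1], [[-0.027, 0.016, 0.007], [-0.081, 0.034, 0.081], 1], [[-0.026, 0.017, 0.007], [-0.081, 0.034, 0.081], 1], [[-0.024, 0.019, 0.008], [-0.081, 0.034, 0.081], 1], [[-0.023, 0.02, 0.009], [-0.081, 0.034, 0.081], 1], [[-0.022, 0.021, 0.01], [-0.081, 0.034, 0.081], 1], [[-0.015, 0.016, 0.007], [-0.081, 0.034, 0.081], 1]]'

```text
time: 16.73
tool_pos: [608.8, 109.7, 172.2]
tcp_rot: [148.0, -26.3, 74.3]
ft_force: [0.2, 0.9, -1.9]
finger_gap: 18.9
```

```bash
python3 - <<'E'
from h import *
print(r.sense()['joint_pos'])
plan(gt(167),cx,-bd,n=4)
E
```

```text
[ -3.18 -20.76 126.99  24.2   38.06   5.78]
t 16.73 gap 18.9 pos [608.79 109.74 172.19] rot [147.99 -26.34  74.33] F [ 0.18  0.94 -1.93] |step| mm 9.2 deg 1.5
[[-0.0034, 0.0081, 0.0027], [-0.0178, 0.0084, 0.0163]]
[[-0.0033, 0.0081, 0.0028], [-0.0178, 0.0084, 0.0163]]
[[-0.0032, 0.0081, 0.0029], [-0.0178, 0.0084, 0.0163]]
[[-0.0031, 0.0081, 0.003], [-0.0178, 0.0084, 0.0163]]
```

play_rows --deltas '[[[-0.003, 0.008, 0.0027], [-0.018, 0.008, 0.016], 1], [[-0.003, 0.008, 0.003], [-0.018, 0.008, 0.016], 1], [[-0.003, 0.007, 0.003], [-0.018, 0.008, 0.016], 1], [[-0.002, 0.004, 0.002], [-0.01, 0.005, 0.01], 1], [[0, 0, 0], [0, 0, 0], 1], [[0, 0, 0], [0, 0, 0], 1]]'

```text
time: 17.48
tool_pos: [632.2, 89.7, 169.3]
tcp_rot: [145.5, -29.6, 72.1]
ft_force: [0.0, -0.1, -1.3]
finger_gap: 18.9
```

```bash
python3 - <<'E'
from h import *
plan(gt(167),cx,-bd,n=1)
S=cam('side');T=cam('top')
t=cv2.cvtColor(eyes.snapshot('top'),4);s=cv2.cvtColor(eyes.snapshot('side'),4)
st=r.sense();R=Ro.from_euler('xyz',st['tcp_rot'],degrees=True)
tip=R.apply([-118,0,-17.8])+st['tool_pos'];col=R.apply([-44,0,-17.8])+st['tool_pos'];m=ch(57,0,AX)
print('tip ch',(tip-O)@np.c_[cx,cy,cz])
for n,p in (('tip',tip),('col',col),('mouth',m)):
    q=proj(S,p);w=proj(T,p); print(n,p,'side',(q-[270,150]+.5)*5-.5,'top',(w-[280,180]+.5)*5-.5+[401,0])
h=np.zeros((600,800,3),np.uint8)
h[:,:400]=cv2.resize(s[150:270,270:350],None,fx=5,fy=5,interpolation=2);h[:400,401:]=cv2.resize(t[180:260,280:360],None,fx=5,fy=5,interpolation=2)[:,:399]
cv2.imwrite('pics/c5.png',h);cv2.imwrite('pics/side5.png',s);cv2.imwrite('pics/top5.png',t)
E
```

```text
t 17.48 gap 18.9 pos [632.21  89.72 169.3 ] rot [145.54 -29.55  72.13] F [ 0.01 -0.08 -1.28] |step| mm 7.1 deg 0.8
[[-0.0003, 0.007, -0.001], [-0.0105, 0.0053, 0.0061]]
tip ch [93.33  4.82 12.99]
tip [588.89 -11.82 123.92] side [206.32 336.01] top [521.75  62.34]
col [608.64  49.45 160.42] side [241.29 183.  ] top [400.03  15.85]
mouth [583.17 -44.99 108.96] side [198.44 413.35] top [584.41  74.66]
```

View pics/c5.png

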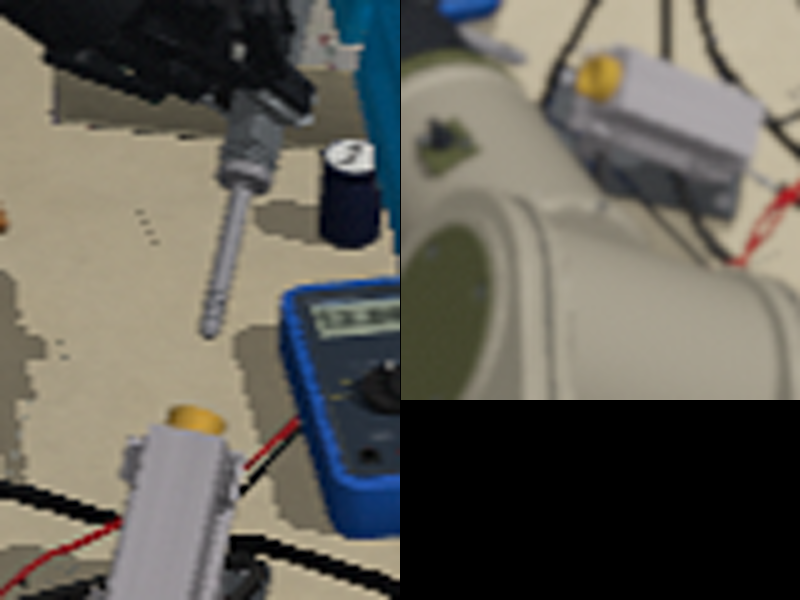

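The side view shows the tip at (208,337) against a predicted (206,336), and the neck at (196,405). The prediction is good and only a small lateral correction is needed. I'll align the gauge first, then insert it.

```bash
python3 - <<'E'
from h import *
plan(gt(155,1),cx,-bd,n=4)
E
```

```text
t 17.57 gap 18.9 pos [632.2   89.67 169.36] rot [145.52 -29.56  72.13] F [-0.86 -1.16 -2.31] |step| mm 3.4 deg 0.2
[[-0.0031, 0.0015, -0.0004], [-0.0026, 0.0013, 0.0015]]
[[-0.0031, 0.0015, -0.0004], [-0.0026, 0.0013, 0.0015]]
[[-0.0031, 0.0015, -0.0004], [-0.0026, 0.0013, 0.0015]]
[[-0.0031, 0.0015, -0.0004], [-0.0026, 0.0013, 0.0015]]
```

play_rows --deltas '[[[-0.003, 0.0016, -0.0006], [-0.004, 0.002, 0.002], 1], [[-0.003, 0.0016, -0.0006], [-0.004, 0.002, 0.002], 1], [[-0.003, 0.0016, -0.0006], [-0.003, 0.002, 0.002], 1], [[-0.003, 0.0016, -0.0006], [-0.003, 0.001, 0.002], 1], [[0, 0, 0], [0, 0, 0], 1], [[0, 0, 0], [0, 0, 0], 1]]'

```text
time: 18.32
tool_pos: [631.7, 74.9, 168.4]
tcp_rot: [144.7, -30.2, 72.0]
ft_force: [0.3, -0.6, -1.9]
finger_gap: 19.0
```

```bash
cat >> h.py <<'E'
def where():
    st=r.sense();R=Ro.from_euler('xyz',st['tcp_rot'],degrees=True);M=np.c_[cx,cy,cz]
    for n,x in (('tip',-118),('collar',-44)): print(n,(R.apply([x,0,-17.8])+st['tool_pos']-O)@M-[0,0,AX])
    print('F ch',st['ft_force']@M)
E
python3 - <<'E'
from h import *
where(); plan(gt(140,1),cx,-bd,n=4)
E
```

```text
tip [80.39  1.23  1.12]
collar [154.39   1.19   1.35]
F ch [-1.33 -0.44 -1.39]
t 18.32 gap 19.0 pos [631.71  74.88 168.38] rot [144.73 -30.18  71.96] F [ 0.28 -0.57 -1.87] |step| mm 3.6 deg 0.1
[[-0.0036, -0.0002, 0.0003], [0.0012, -0.0006, -0.0006]]
[[-0.0036, -0.0002, 0.0003], [0.0012, -0.0006, -0.0006]]
[[-0.0036, -0.0002, 0.0003], [0.0012, -0.0006, -0.0006]]
[[-0.0036, -0.0002, 0.0003], [0.0012, -0.0006, -0.0006]]
```

play_rows --deltas '[[[-0.004, -0.0003, 0.0004], [0.001, 0, 0], 1], [[-0.004, -0.0003, 0.0004], [0.001, 0, 0], 1], [[-0.004, -0.0002, 0.0003], [0, 0, 0], 1], [[-0.004, 0, 0], [0, 0, 0], 1], [[0, 0, 0], [0, 0, 0], 1]]'

```text
time: 18.95
tool_pos: [627.2, 61.6, 158.2]
tcp_rot: [144.9, -30.2, 72.0]
ft_force: [-0.3, 0.8, -0.6]
finger_gap: 19.0
```

```bash
python3 - <<'E'
from h import *
where(); plan(gt(120,1),cx,-bd,n=4)
s=cv2.cvtColor(eyes.snapshot('side'),4); cv2.imwrite('pics/c6.png',cv2.resize(s[165:265,270:350],None,fx=6,fy=6,interpolation=2))
E
```

```text
tip [63.16  1.38 -0.63]
collar [137.16   1.34  -0.4 ]
F ch [ 0.32  0.49 -0.85]
t 18.95 gap 19.0 pos [627.19  61.59 158.22] rot [144.88 -30.17  71.96] F [-0.25  0.82 -0.58] |step| mm 4.3 deg 0.1
[[-0.0043, 0.0001, -0.0], [0.0006, -0.0005, -0.0006]]
[[-0.0043, 0.0001, -0.0], [0.0006, -0.0005, -0.0006]]
[[-0.0043, 0.0001, -0.0], [0.0006, -0.0005, -0.0006]]
[[-0.0043, 0.0001, -0.0], [0.0006, -0.0005, -0.0006]]
```

View pics/c6.png

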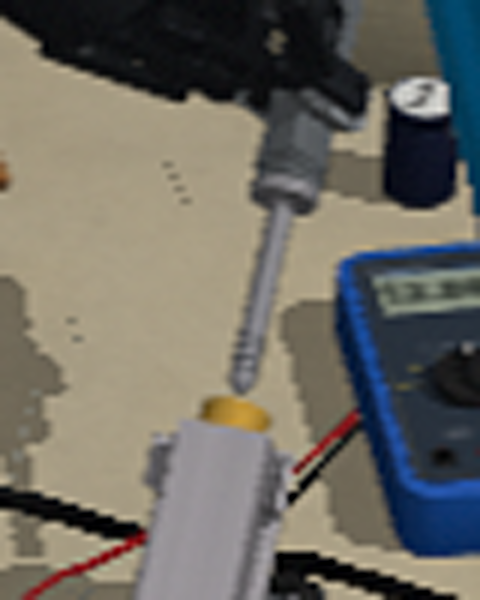

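The tip is at (242,392) and the neck centre at col 236, so the rod is about 1 mm too far toward +x. I'll nudge it and insert.

```bash
python3 - <<'E'
from h import *
plan(gt(120,2.2,0.3),cx,-bd,n=4)
E
```

```text
t 19.00 gap 18.9 pos [627.3   61.67 158.41] rot [144.87 -30.17  71.97] F [-0.16 -0.89 -1.12] |step| mm 4.4 deg 0.1
[[-0.0043, -0.0001, -0.0002], [0.0006, -0.0006, -0.0005]]
[[-0.0043, -0.0001, -0.0002], [0.0006, -0.0006, -0.0005]]
[[-0.0043, -0.0001, -0.0002], [0.0006, -0.0006, -0.0005]]
[[-0.0043, -0.0001, -0.0002], [0.0006, -0.0006, -0.0005]]
```

play_rows --deltas '[[[-0.001, -0.0005, -0.0009], [0.001, -0.001, -0.001], 1], [[-0.004, 0, 0], [0, 0, 0], 1], [[-0.004, 0, 0], [0, 0, 0], 1], [[-0.004, 0, 0], [0, 0, 0], 1], [[-0.004, 0, 0], [0, 0, 0], 1], [[0, 0, 0], [0, 0, 0], 1]]'

```text
time: 19.75
tool_pos: [621.5, 46.8, 149.9]
tcp_rot: [144.9, -30.1, 72.0]
ft_force: [0.4, -0.2, -1.9]
finger_gap: 18.8
```

```bash
python3 - <<'E'
from h import *
where(); plan(gt(90,2.2,0.3),cx,-bd,n=6)
E
```

```text
tip [45.3   2.12  0.27]
collar [119.3    2.13   0.39]
F ch [-1.01 -0.41 -1.59]
t 19.75 gap 18.8 pos [621.51  46.79 149.91] rot [144.89 -30.09  72.01] F [ 0.37 -0.2  -1.88] |step| mm 4.9 deg 0.0
[[-0.0049, -0.0, 0.0], [0.0003, -0.0002, -0.0001]]
[[-0.0049, -0.0, 0.0], [0.0003, -0.0002, -0.0001]]
[[-0.0049, -0.0, 0.0], [0.0003, -0.0002, -0.0001]]
[[-0.0049, -0.0, 0.0], [0.0003, -0.0002, -0.0001]]
[[-0.0049, -0.0, 0.0], [0.0003, -0.0002, -0.0001]]
[[-0.0049, -0.0, 0.0], [0.0003, -0.0002, -0.0001]]
```

play_rows --deltas '[[[-0.005, 0, 0], [0, 0, 0], 1], [[-0.006, 0, 0], [0, 0, 0], 1], [[-0.006, 0, 0], [0, 0, 0], 1], [[-0.006, 0, 0], [0, 0, 0], 1], [[-0.006, 0, 0], [0, 0, 0], 1], [[0, 0, 0], [0, 0, 0], 1]]'

```text
time: 20.5
tool_pos: [613.1, 21.0, 134.2]
tcp_rot: [144.9, -30.1, 72.0]
ft_force: [-0.2, -0.0, -0.9]
finger_gap: 19.0
```

```bash
python3 - <<'E'
from h import *
where(); plan(gt(64,2.2,0.3),cx,-bd,n=5)
E
```

```text
tip [13.98  2.17  0.18]
collar [87.98  2.16  0.29]
F ch [-0.52  0.22 -0.75]
t 20.50 gap 19.0 pos [613.13  21.04 134.16] rot [144.9  -30.09  71.99] F [-0.23 -0.   -0.91] |step| mm 4.8 deg 0.0
[[-0.0048, -0.0, -0.0], [0.0004, -0.0002, -0.0002]]
[[-0.0048, -0.0, -0.0], [0.0004, -0.0002, -0.0002]]
[[-0.0048, -0.0, 0.0], [0.0004, -0.0002, -0.0002]]
[[-0.0048, -0.0, 0.0], [0.0004, -0.0002, -0.0002]]
[[-0.0048, -0.0, 0.0], [0.0004, -0.0002, -0.0002]]
```

play_rows --deltas '[[[-0.005, 0, 0], [0, 0, 0], 1], [[-0.005, 0, 0], [0, 0, 0], 1], [[-0.005, 0, 0], [0, 0, 0], 1], [[-0.004, 0, 0], [0, 0, 0], 1], [[0, 0, 0], [0, 0, 0], 1]]'

```text
time: 21.12
tool_pos: [607.9, 4.3, 124.2]
tcp_rot: [144.9, -30.1, 72.0]
ft_force: [0.1, 0.2, -1.2]
finger_gap: 18.8
```

play_rows --deltas '[[[-0.003, 0, 0], [0, 0, 0], 1], [[-0.002, 0, 0], [0, 0, 0], 1], [[-0.002, 0, 0], [0, 0, 0], 1], [[0, 0, 0], [0, 0, 0], 1]]'

```text
time: 21.62
tool_pos: [606.0, -1.7, 120.6]
tcp_rot: [144.9, -30.1, 72.0]
ft_force: [0.2, -0.7, -0.3]
finger_gap: 19.0
```

```bash
python3 - <<'E'
from h import *
where()
E
```

```text
tip [-13.47   1.89   0.4 ]
collar [60.53  1.91  0.51]
F ch [-0.69 -0.38  0.1 ]
```

Nearly home, so I'll creep down until the force shows.

play_rows --deltas '[[[-0.002, 0, 0], [0, 0, 0], 1], [[-0.002, 0, 0], [0, 0, 0], 1], [[-0.0015, 0, 0], [0, 0, 0], 1], [[0, 0, 0], [0, 0, 0], 1]]'

```text
time: 22.12
tool_pos: [604.8, -5.7, 118.5]
tcp_rot: [144.8, -30.2, 72.1]
ft_force: [-0.1, 1.0, -1.5]
finger_gap: 18.9
```

```bash
python3 - <<'E'
from h import *
where()
E
```

```text
tip [-18.15   1.59   0.5 ]
collar [55.85  1.71  0.72]
F ch [ 0.02  0.4  -1.8 ]
```

play_rows --deltas '[[[-0.0025, 0, 0], [0, 0, 0], 1], [[-0.0025, 0, 0], [0, 0, 0], 1], [[-0.001, 0, 0], [0, 0, 0], 1]]'

```text
time: 22.5
tool_pos: [604.7, -5.8, 119.1]
tcp_rot: [144.7, -30.6, 72.6]
ft_force: [0.1, 2.6, 0.3]
finger_gap: 18.4
```

```bash
python3 - <<'E'
from h import *
where()
E
```

```text
tip [-18.13   0.84   0.19]
collar [55.86  1.46  0.97]
F ch [ 2.31  0.73 -0.93]
```

play_rows --deltas '[[[-0.006, 0, 0], [0, 0.002, 0], 1], [[-0.006, 0, 0], [0, 0.002, 0], 1], [[-0.006, 0, 0], [0, 0, 0], 1]]'

```text
time: 22.88
tool_pos: [604.1, -5.9, 120.2]
tcp_rot: [144.4, -32.1, 74.1]
ft_force: [-2.5, 27.9, 17.2]
finger_gap: 18.9
```

```bash
python3 - <<'E'
from h import *
where()
s=cv2.cvtColor(eyes.snapshot('side'),4); cv2.imwrite('pics/c7.png',cv2.resize(s[165:265,270:350],None,fx=6,fy=6,interpolation=2))
E
```

```text
tip [-18.33  -1.41  -1.78]
collar [55.58  0.89  0.98]
F ch [30.91 11.03  2.  ]
```

View pics/c7.png

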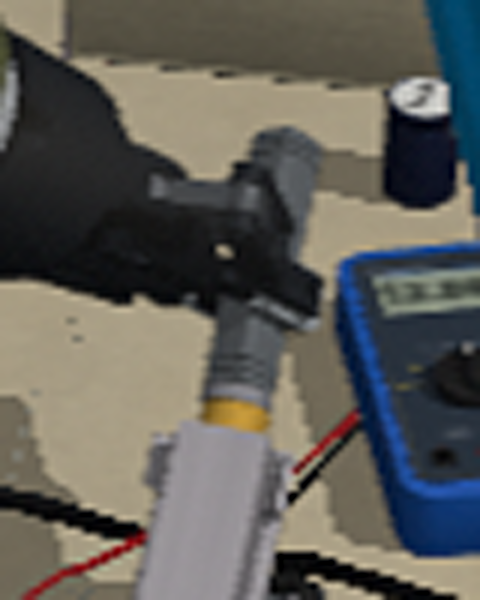

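The collar is flush on the brass neck at row ~398, with a 31 N reaction along the axis. I'll withdraw it straight up the axis.

```bash
python3 - <<'E'
from h import *
plan(gt(70,1.7,0.3),cx,-bd,n=3)
E
```

```text
t 22.93 gap 18.6 pos [604.04  -5.97 120.25] rot [144.4  -32.14  74.13] F [-1.8  29.87 17.93] |step| mm 4.6 deg 1.0
[[0.0045, -0.0002, 0.001], [-0.0029, -0.0163, 0.0015]]
[[0.0045, -0.0002, 0.0009], [-0.0029, -0.0163, 0.0015]]
[[0.0045, -0.0002, 0.0008], [-0.0029, -0.0163, 0.0015]]
```

play_rows --deltas '[[[0.002, 0, 0.0005], [-0.002, -0.016, 0.001], 1], [[0.003, 0, 0.0005], [-0.002, -0.016, 0.001], 1], [[0.004, 0, 0.0005], [-0.001, -0.01, 0.001], 1], [[0.004, 0, 0], [0, 0, 0], 1], [[0, 0, 0], [0, 0, 0], 1]]'

```text
time: 23.55
tool_pos: [608.7, 5.9, 126.6]
tcp_rot: [145.0, -30.2, 72.5]
ft_force: [-0.2, 0.1, -0.9]
finger_gap: 19.0
```

```bash
python3 - <<'E'
from h import *
where()
plan(gt(110,1.9,0.3),cx,-bd,n=8)
E
```

```text
tip [-3.53  0.82  1.32]
collar [70.47  1.32  1.57]
F ch [-0.42  0.25 -0.79]
t 23.55 gap 19.0 pos [608.7    5.93 126.6 ] rot [144.96 -30.2   72.45] F [-0.23  0.1  -0.89] |step| mm 4.9 deg 0.1
[[0.0049, -0.0001, 0.0002], [-0.0004, -0.0008, 0.0004]]
[[0.0049, -0.0001, 0.0002], [-0.0004, -0.0008, 0.0004]]
[[0.0049, -0.0001, 0.0002], [-0.0004, -0.0008, 0.0004]]
[[0.0049, -0.0001, 0.0001], [-0.0004, -0.0008, 0.0004]]
[[0.0049, -0.0001, 0.0001], [-0.0004, -0.0008, 0.0004]]
[[0.0049, -0.0001, 0.0001], [-0.0004, -0.0008, 0.0004]]
[[0.0049, -0.0001, 0.0001], [-0.0004, -0.0008, 0.0004]]
[[0.0049, -0.0001, 0.0001], [-0.0004, -0.0008, 0.0004]]
```

play_rows --deltas '[[[0.005, 0, 0.0004], [-0.001, -0.001, 0.001], 1], [[0.006, 0, 0.0004], [-0.001, -0.001, 0.001], 1], [[0.006, 0, 0.0003], [-0.001, -0.001, 0.001], 1], [[0.006, 0, 0], [0, 0, 0], 1], [[0.006, 0, 0], [0, 0, 0], 1], [[0.006, 0, 0], [0, 0, 0], 1], [[0, 0, 0], [0, 0, 0], 1]]'

```text
time: 24.42
tool_pos: [619.3, 36.9, 144.5]
tcp_rot: [144.9, -30.2, 72.1]
ft_force: [-0.4, 0.1, -0.6]
finger_gap: 18.6
```

```bash
python3 - <<'E'
from h import *
where()
plan(gt(150,1.9,0.3),cx,-bd,n=8)
E
```

```text
tip [33.81  0.92  0.44]
collar [107.81   1.08   0.66]
F ch [-0.34  0.44 -0.5 ]
t 24.43 gap 18.6 pos [619.29  36.91 144.46] rot [144.94 -30.17  72.14] F [-0.43  0.1  -0.6 ] |step| mm 5.3 deg 0.0
[[0.0053, -0.0001, 0.0], [-0.0, -0.0005, -0.0]]
[[0.0053, -0.0001, 0.0], [-0.0, -0.0005, -0.0]]
[[0.0053, -0.0001, 0.0], [-0.0, -0.0005, -0.0]]
[[0.0053, -0.0001, 0.0], [-0.0, -0.0005, -0.0]]
[[0.0053, -0.0001, 0.0], [-0.0, -0.0005, -0.0]]
[[0.0053, -0.0001, 0.0], [-0.0, -0.0005, -0.0]]
[[0.0053, -0.0001, 0.0], [-0.0, -0.0005, -0.0]]
[[0.0053, -0.0001, 0.0], [-0.0, -0.0005, -0.0]]
```

play_rows --deltas '[[[0.005, 0, 0], [0, 0, 0], 1], [[0.007, 0, 0], [0, 0, 0], 1], [[0.008, 0, 0], [0, 0, 0], 1], [[0.009, 0, 0], [0, 0, 0], 1], [[0.009, 0, 0], [0, 0, 0], 1], [[0.008, 0, 0], [0, 0, 0], 1], [[0, 0, 0], [0, 0, 0], 1], [[0, 0, 0], [0, 0, 0], 1]]'

```text
time: 25.42
tool_pos: [632.2, 77.7, 169.2]
tcp_rot: [145.0, -30.2, 72.1]
ft_force: [-0.3, -0.7, -0.9]
finger_gap: 18.7
```

```bash
python3 - <<'E'
from h import *
where(); s=r.sense(); p=s['tool_pos']
plan(p+[-40,0,80],cx,-bd,n=3)
q=dict(s);q['tool_pos']=p+[-40,0,80];q['tcp_rot']=np.array(Ro.from_matrix(np.c_[cx,np.cross(-bd,cx),-bd]).as_euler('xyz',degrees=True))
plan([538,-184,235],[-.5,.866,0],(0,0,-1),n=10,s=q)
E
```

```text
tip [83.18  1.19  0.41]
collar [157.18   1.36   0.66]
F ch [-1.14  0.1  -0.43]
t 25.43 gap 18.7 pos [632.23  77.66 169.15] rot [144.96 -30.19  72.15] F [-0.33 -0.7  -0.94] |step| mm 29.8 deg 0.1
[[0.0099, 0.004, -0.0278], [-0.0002, -0.0013, -0.0]]
[[0.0098, 0.004, -0.0279], [-0.0002, -0.0013, -0.0]]
[[0.0098, 0.004, -0.0279], [-0.0002, -0.0013, -0.0]]
t 25.43 gap 18.7 pos [592.23  77.66 249.15] rot [145. -30.  72.] F [-0.33 -0.7  -0.94] |step| mm 26.8 deg 7.2
[[-0.0237, 0.0093, -0.0082], [0.0782, -0.0229, -0.0953]]
[[-0.0246, 0.0064, -0.0083], [0.0782, -0.0229, -0.0953]]
[[-0.0253, 0.0033, -0.0081], [0.0782, -0.0229, -0.0953]]
[[-0.0257, 0.0003, -0.0076], [0.0782, -0.0229, -0.0953]]
[[-0.0257, -0.0027, -0.0069], [0.0782, -0.0229, -0.0953]]
[[-0.0255, -0.0057, -0.006], [0.0782, -0.0229, -0.0953]]
[[-0.0249, -0.0085, -0.0049], [0.0782, -0.0229, -0.0953]]
[[-0.0241, -0.0112, -0.0036], [0.0782, -0.0229, -0.0953]]
[[-0.0229, -0.0136, -0.002], [0.0782, -0.0229, -0.0953]]
[[-0.0216, -0.0158, -0.0004], [0.0782, -0.0229, -0.0953]]
```

play_rows --deltas '[[[0.01, 0.004, -0.028], [0, -0.001, 0], 1], [[0.01, 0.004, -0.028], [0, -0.001, 0], 1], [[0.01, 0.004, -0.028], [0, -0.001, 0], 1], [[0, 0, 0], [0, 0, 0], 1]]'

```text
time: 25.92
tool_pos: [590.0, 77.0, 249.4]
tcp_rot: [145.3, -30.0, 71.8]
ft_force: [0.0, -0.4, -1.0]
finger_gap: 19.0
```

play_rows --deltas '[[[-0.024, 0.009, -0.008], [0.078, -0.023, -0.095], 1], [[-0.025, 0.006, -0.008], [0.078, -0.023, -0.095], 1], [[-0.025, 0.003, -0.008], [0.078, -0.023, -0.095], 1], [[-0.026, 0, -0.008], [0.078, -0.023, -0.095], 1], [[-0.026, -0.003, -0.007], [0.078, -0.023, -0.095], 1], [[-0.025, -0.006, -0.006], [0.078, -0.023, -0.095], 1], [[-0.025, -0.008, -0.005], [0.078, -0.023, -0.095], 1], [[-0.024, -0.011, -0.004], [0.07, -0.02, -0.08], 1]]'

```text
time: 26.92
tool_pos: [543.9, -138.2, 222.7]
tcp_rot: [172.5, -4.2, 109.8]
ft_force: [-0.5, 0.5, -0.9]
finger_gap: 19.0
```

```bash
python3 - <<'E'
from h import *
plan([538,-184,200],[-.5,.866,0],n=4)
E
```

```text
t 26.93 gap 19.0 pos [ 543.87 -138.23  222.72] rot [172.5   -4.18 109.76] F [-0.53  0.54 -0.88] |step| mm 12.9 deg 3.4
[[-0.0107, -0.0058, 0.0042], [0.0342, -0.0153, -0.0458]]
[[-0.0103, -0.0062, 0.0046], [0.0342, -0.0153, -0.0458]]
[[-0.01, -0.0065, 0.0049], [0.0342, -0.0153, -0.0458]]
[[-0.0096, -0.0068, 0.0053], [0.0342, -0.0153, -0.0458]]
```

play_rows --deltas '[[[-0.01, -0.005, 0.004], [0.03, -0.014, -0.045], 1], [[-0.01, -0.006, 0.004], [0.03, -0.014, -0.045], 1], [[-0.008, -0.006, 0.004], [0.02, -0.012, -0.04], 1], [[0, 0, 0], [0, 0, 0], 1], [[0, 0, 0], [0, 0, 0], 1]]'

```text
time: 27.55
tool_pos: [539.3, -170.7, 196.8]
tcp_rot: [177.1, -1.8, 117.3]
ft_force: [-1.2, 0.7, -1.5]
finger_gap: 18.7
```

```bash
python3 - <<'E'
from h import *
plan([538,-184,107],[-.5,.866,0],n=5)
T=cam('top');S=cam('side')
s=cv2.cvtColor(eyes.snapshot('side'),4);t=cv2.cvtColor(eyes.snapshot('top'),4)
st=r.sense();R=Ro.from_euler('xyz',st['tcp_rot'],degrees=True);tip=R.apply([-118,0,-17.8])+st['tool_pos'];print('tip',tip,'col',R.apply([-44,0,-17.8])+st['tool_pos'])
h=np.zeros((600,800,3),np.uint8)
q=proj(S,tip);w=proj(T,tip);print(q,w,(q-[250,130]+.5)*2.66-.5,(w-[340,130]+.5)*3.3-.5+[401,0])
a=cv2.resize(s[130:355,250:400],(400,600),interpolation=2);b=cv2.resize(t[130:250,340:460],None,fx=3.3,fy=3.3,interpolation=2)
h[:,:400]=a;h[:b.shape[0],401:401+b.shape[1]]=b;cv2.imwrite('pics/c8.png',h)
E
```

```text
t 27.55 gap 18.7 pos [ 539.29 -170.68  196.79] rot [177.14  -1.76 117.29] F [-1.18  0.68 -1.51] |step| mm 18.2 deg 0.9
[[-0.0028, -0.0023, 0.0178], [0.0101, -0.0059, -0.0096]]
[[-0.0027, -0.0022, 0.0178], [0.0101, -0.0059, -0.0096]]
[[-0.0025, -0.002, 0.0179], [0.0101, -0.0059, -0.0096]]
[[-0.0024, -0.0019, 0.0179], [0.0101, -0.0059, -0.0096]]
[[-0.0023, -0.0017, 0.0179], [0.0101, -0.0059, -0.0096]]
tip [ 592.78 -276.41  211.42] col [ 558.86 -210.68  213.65]
[327.26 281.38] [417.35 169.48] [206.34 403.49] [657.41 131.43]
```

View pics/c8.png

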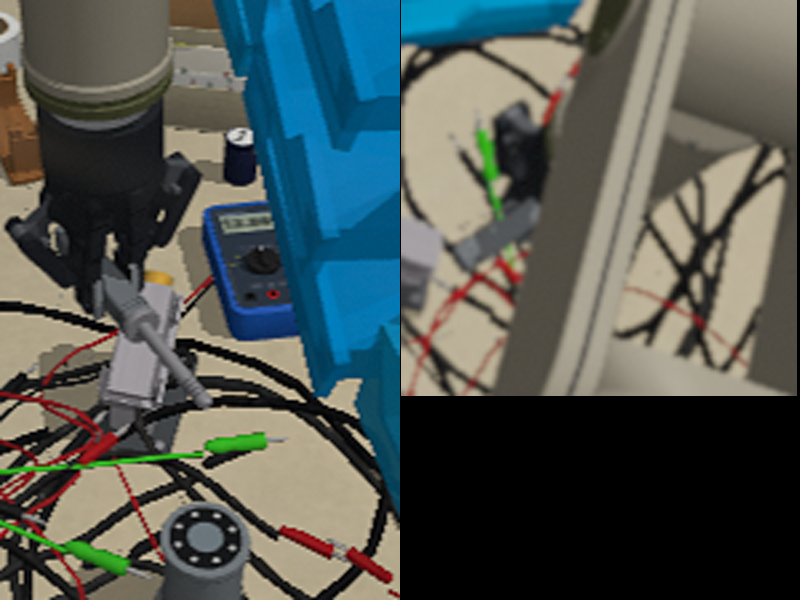

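The tip is at (206,404), matching the prediction. The reader window is ahead of it at (206,538), and the sleeve still lies in its channel. Now I'll descend to present the tip.

play_rows --deltas '[[[-0.003, -0.002, 0.016], [0.01, -0.006, -0.01], 1], [[-0.003, -0.002, 0.016], [0.01, -0.006, -0.01], 1], [[-0.002, -0.002, 0.016], [0.01, -0.006, -0.01], 1], [[-0.002, -0.002, 0.014], [0.008, -0.005, -0.008], 1], [[-0.001, -0.001, 0.008], [0.005, -0.003, -0.005], 1], [[0, 0, 0], [0, 0, 0], 1], [[0, 0, 0], [0, 0, 0], 1]]'

```text
time: 28.52
tool_pos: [537.4, -182.6, 120.9]
tcp_rot: [179.7, -0.1, 119.9]
ft_force: [0.6, -0.8, -1.4]
finger_gap: 19.0
```

```bash
cat >> h.py <<'E'
def tipw():
    st=r.sense();R=Ro.from_euler('xyz',st['tcp_rot'],degrees=True);t=R.apply([-118,0,-17.8])+st['tool_pos'];print('tip',t,'pitch',np.degrees(np.arcsin(R.apply([-1,0,0])[2])),'off reader',t-[597,-286.5,90]);return t
E
python3 - <<'E'
from h import *
tipw()
plan([538,-184,107],[-.5,.866,0],n=4)
E
```

```text
tip [ 596.15 -284.95  138.43] pitch -0.1262501117104679 off reader [-0.85  1.55 48.43]
t 28.52 gap 19.0 pos [ 537.37 -182.59  120.89] rot [179.75  -0.13 119.91] F [ 0.58 -0.81 -1.37] |step| mm 3.5 deg 0.1
[[-0.0004, -0.0001, 0.0035], [0.0011, -0.0005, -0.0004]]
[[-0.0004, -0.0001, 0.0035], [0.0011, -0.0005, -0.0004]]
[[-0.0004, -0.0, 0.0035], [0.0011, -0.0005, -0.0004]]
[[-0.0004, -0.0, 0.0035], [0.0011, -0.0005, -0.0004]]
```

play_rows --deltas '[[[-0.0005, 0, 0.004], [0.001, 0, 0], 1], [[-0.0005, 0, 0.004], [0.001, 0, 0], 1], [[-0.0005, 0, 0.004], [0.001, 0, 0], 1], [[0, 0, 0], [0, 0, 0], 1], [[0, 0, 0], [0, 0, 0], 1], [[0, 0, 0], [0, 0, 0], 1], [[0, 0, 0], [0, 0, 0], 1]]'

```text
time: 29.4
tool_pos: [539.3, -184.5, 109.9]
tcp_rot: [179.8, 0.0, 119.9]
ft_force: [-0.1, 0.0, -0.9]
finger_gap: 18.8
```

```bash
python3 - <<'E'
from h import *
tipw(); S=cam('side'); s=cv2.cvtColor(eyes.snapshot('side'),4); cv2.imwrite('pics/final.png',s)
# numeric check of tip in the side image: bright rod columns close to predicted tip; sleeve/brass vs. earlier
t=tipw(); print('tip pred',proj(S,t),'window pred',proj(S,[597,-286.5,90]))
def brass(f):
    h=cv2.cvtColor(f,cv2.COLOR_BGR2HSV); m=(h[...,0]>15)&(h[...,0]<28)&(h[...,1]>140)&(h[...,2]>110); m[:220]=False;m[260:]=False;m[:,:290]=False;m[:,:]&=True; ys,xs=np.where(m[:, :330]); return len(xs),(xs.mean(),ys.mean()) if len(xs) else None
for n in ('side5','final'): print(n,brass(cv2.imread(f'pics/{n}.png')))
st=r.sense();print(st['time'],st['qd'],st['ft_force'],st['finger_gap'])
E
```

```text
tip [ 598.   -286.82  127.68] pitch 0.009356682211292724 off reader [ 1.   -0.32 37.68]
tip [ 598.01 -286.79  127.67] pitch 0.009058463562679314 off reader [ 1.01 -0.29 37.67]
tip pred [329.01 319.26] window pred [327.5  332.59]
side5 (40, (np.float64(309.15), np.float64(233.5)))
final (0, None)
29.45 [-0.08 -0.02 -0.03 -0.02  0.   -0.01] [ 0.73 -0.55 -2.06] 18.9171987644791
```

```bash
python3 - <<'E'
from bench import r
print(r.hand_in())
E
```

```text
the job is handed in; nothing more can be done
None
```

I laid the sleeve in the channel and let it go. I then slid the gauge in until the collar stopped on the neck, drew it right out and held it over the reader. The job was handed in at about 29.5 s of the 64 s allowed, and no verdict was reported.

- **Gauge insertion:** with the collar on the neck, the arm read about 31 N of push-back along the axis, and the side view showed the collar flush on the brass neck. The rod came out with no noticeable force.
- **Final pose:** from the arm's pose and my grip estimate, the tip is about 1 mm sideways of the window's middle and 38 mm above it. The gauge is level within 0.1°, and the joints were still. Pad opening was 19 mm on the 20 mm handle.
- **Sleeve:** it was seen still in the channel after the rod came out, with the brass neck where it was before insertion.
- **Check that failed:** my last colour check on the sleeve's neck found no brass pixels. The hand probably blocked the camera's view, but I had already viewed 12 pictures, so I could not look again.
- **Disagreement:** my camera position for the channel was 1–2 mm off from where the arm actually set the sleeve down. I used the arm's position for the insertion.
- **Other objects:** no bystander looked disturbed in the pictures I viewed, though I did not measure their positions at the end.

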